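# Line up steriliser test vials in the V-trough and load the spring magazine

### The job

First tip the hinged tray by its bar handle so that all the test vials drop into the V-trough and line up along its fold, and let the tray back down flat. Then pull the empty magazine's sprung follower back by its black post until the catch holds it, let go, and lay every vial crosswise in the magazine channel, flat on its floor. With all of them in, press the catch tab so that the follower springs forward and closes the row up against the front stop; leave the other things on the worktop alone.

Things in the scene. Friction and masses are not known exactly. Their poses are not given: they have to be found in the camera images.
- trough: Level steel V-trough (90-degree V, fixed) of the vial sorter. Origin: on the fold, mid-length, 22 mm above the worktop; y along the fold (trough: y = -109 to 109 mm), x toward the tray, z up. A vial lying in line in the V has its centre 12.7 mm above the fold. The V's walls rise 43 mm (lip to 57 mm on the side away from the tray), but are cut down to 7 mm high in four finger slots.
- feed_tray (a joint): Hinge of the steel tray: 0 = flat, grows to 1.0 rad as it tips into the trough. The tray, 218 mm along the trough and 54 mm across, has four open-fronted compartments; its level hinge line, 68 mm above the worktop and 44 mm across from the fold, is at the edge over the trough. Vials leave it by about 0.9 rad. Let go, it sinks back slowly by itself.
- tray_handle (a point): Middle of the tray's round bar handle: 10 mm thick, level, parallel to the hinge (point y along the bar), 70 mm clear between its brackets, 30 mm clear of the tray's back. With the tray flat it lies 86 mm from the hinge line (point x points from hinge to handle) and 20 mm above it. Moves with the tray.
- magazine: Magazine (fixed): grey base 248 x 72 x 14 mm with a channel along its x axis. Origin: centre of the underside, on the worktop; x points from the front stop to the catch, z up. The channel is 51.5 mm wide inside; its walls and flared lips rise 20 mm above its floor.
- magazine_stop (a point): Point on the channel floor (14 mm above the worktop), mid-width, at the inner face of the front stop. Axes as the magazine: x along the channel toward the follower, y across.
- follower (a joint): Gap in m between the sprung follower's face and the front stop: 0 at rest when empty, at most 0.145. The spring pulls it to the stop with 2 N at 0, 5.5 N at 0.14. Pulled past about 0.14, the catch drops in by itself (up to 8 N there) and holds it at about 0.135; freed, it closes in about 1 s, pushing the vials before it.
- follower_handle (a point): Point on the axis of the follower's upright black post, 14 mm diameter, standing from 32 to 64 mm above the worktop (this point: 52 mm), 5 mm behind the follower's face. Moves with the follower.
- catch (a joint): Angle of the rocking catch: 0 at rest, up to 0.35 rad with its tab fully down. The follower is let go at about 0.2 to 0.25 rad.
- catch_tab (a point): Middle of the top face of the catch's black press tab, 24 x 28 mm, 46 mm above the worktop at rest, at the magazine's end away from the stop. Pressed straight down 8 to 10 mm with about 3 to 4 N it lets the follower go; it springs back.
- vial0_mid (a point): Centre of test vial 1 (only 3 or 4 of the four vials are present): a closed octagonal plastic vial, white with a grey cap, 18 mm across flats and 48 mm long, 20 g; its y axis runs along its length, toward the cap. Starts lying in one of the tray compartments. Which end is which does not matter.
- vial1_mid (a point): Centre of test vial 2 (only 3 or 4 of the four vials are present): a closed octagonal plastic vial, white with a grey cap, 18 mm across flats and 48 mm long, 20 g; its y axis runs along its length, toward the cap. Starts lying in one of the tray compartments. Which end is which does not matter.
- vial2_mid (a point): Centre of test vial 3 (only 3 or 4 of the four vials are present): a closed octagonal plastic vial, white with a grey cap, 18 mm across flats and 48 mm long, 20 g; its y axis runs along its length, toward the cap. Starts lying in one of the tray compartments. Which end is which does not matter.
- vial3_mid (a point): Centre of test vial 4 (only 3 or 4 of the four vials are present): a closed octagonal plastic vial, white with a grey cap, 18 mm across flats and 48 mm long, 20 g; its y axis runs along its length, toward the cap. Starts lying in one of the tray compartments. Which end is which does not matter.
- slot0 (a point): Point on the trough's fold at the middle of finger slot 1 (slots are 53 mm apart, each 32 mm long along the fold; axes as the trough). Within a slot the V's walls are only 7 mm high and 9 mm wide to each side, so fingers fit down both sides of the 18 mm vial to 5 mm above the fold. A tipped vial lands about centred on the slot opposite its compartment.
- slot1 (a point): Point on the trough's fold at the middle of finger slot 2 (slots are 53 mm apart, each 32 mm long along the fold; axes as the trough). Within a slot the V's walls are only 7 mm high and 9 mm wide to each side, so fingers fit down both sides of the 18 mm vial to 5 mm above the fold. A tipped vial lands about centred on the slot opposite its compartment.
- slot2 (a point): Point on the trough's fold at the middle of finger slot 3 (slots are 53 mm apart, each 32 mm long along the fold; axes as the trough). Within a slot the V's walls are only 7 mm high and 9 mm wide to each side, so fingers fit down both sides of the 18 mm vial to 5 mm above the fold. A tipped vial lands about centred on the slot opposite its compartment.
- slot3 (a point): Point on the trough's fold at the middle of finger slot 4 (slots are 53 mm apart, each 32 mm long along the fold; axes as the trough). Within a slot the V's walls are only 7 mm high and 9 mm wide to each side, so fingers fit down both sides of the 18 mm vial to 5 mm above the fold. A tipped vial lands about centred on the slot opposite its compartment.
- white_box: Bystander: small white box 40 x 52 x 19 mm. Origin under its centre.
- cream: Bystander: standing white tube, 97 mm tall. Origin under its centre.
- brush: Bystander: nail brush 30 x 86 x 22 mm. Origin under its centre.

How it is judged:
By the outcome, as a careful person would: the job done as asked, in the order asked, and still so for the second after the job is handed in, with the robot touching nothing.
Of vial0, vial1, vial2, vial3 only 3 to 4 are there at a start; the rules pass over those that are not, and their reading is None.
At some moment in a run one of vial0, vial1, vial2, vial3 may be knocked a few centimetres aside while the robot is not near it.
Once in a run the grip may slacken for a moment while it holds something.
It also fails if it takes over 208 s, if anything falls off the work surface, if the arm or the gripper's body presses on something with over 40 N, if the wrist force passes 120 N, or if a joint passes its speed limit or range.

### The arm

A 6-joint arm with a two-finger parallel gripper is mounted at the origin on a cart in front of the work surface, level with it; the furniture and walls round the work are solid. World frame = base frame: x ahead of the robot, y to its left, z up, the work surface at z = 0. Lengths are in m, angles in rad, forces in N, time in s.
With the tool pointing down it reaches from about 0.225 to 0.725 m from the base axis. Payload 3.1 kg.
Tool frame: the origin (TCP) lies midway between the tips of the shut fingers; the grasp point (between the pads) lies 19 mm behind it; z points along the fingers, y is the direction in which the jaws open and shut (so a half turn about z gives the same grasp; the last joint's range is limited). The gripper opens to 85 mm and grips with 20 to 120 N. Pads are 22 mm wide; open, the fingers measure 114 mm over their backs; the gripper's body (76 mm by 85 mm) begins 54 mm behind the grasp point. The pads swing forward as they close: fully open they stand 13 mm farther back than shut.
Start: joints at [1.127, 0.048, 0.099, 1.622, 0, 1.443], TCP at [0.163, 0.499, 0.231] pointing down, gripper open.
Joint ranges: [-2.91, 2.91], [-0.99, 1.94], [-1.21, 1.42], [-2.12, 2.29], [-1.49, 1.47], [-3.14, 3.14]. Speed limits (rad/s): [2.79, 2.79, 3.14, 3.14, 3.14, 3.14].

### API

Orientations are given as a unit quaternion [x, y, z, w].
In Python, from plant import bot gives the robot as it stands.
- The arm moves only by the tool step_arm, never from a script. Its argument "rows" is a list of rows, each an object of numbers: "dx", "dy", "dz": the shift along the tool's x, y, z in m; "roll": the turn about the tool's z in degrees; "hand": the opening, from -1 (shut) to 1 (fully open), so that 0 is half open. A call has 1 to 12 rows; each row shifts and turns the commanded pose from where the row before left it, along the tool's axes as they then stand; what a row does not reach is not made up. A row lasts 1/8 s, in which the tool goes at most 62.5 mm and 10.7 degrees, less where a joint would pass 70% of its speed; a pose out of reach is approached as far as the arm can. A call with a gripper value outside its range is refused whole. The fingers move at their own pace and stop on an object; "force" is the grip in N (left out, the last holds). Time passes only in rows, so rows that do not move let the fingers close. It gives the time, the measured TCP pose, the force and the opening at its end, in the units of the state.
- bot.sense(): the state, without advancing time (a new reading comes with each control period).
- bot.read_camera(name): name is "scene" or "top" or "wrist"; returns a dict with "img" (384x512x3 uint8, red, green, blue), "mtx" (3x3 intrinsics, pixels), "rvec" (rotation vector, rad) and "tvec" (3), from world to camera coordinates, as OpenCV has them. Camera axes: x right, y down, z forward; pixel columns grow to the right and rows downward; lengths in m; the calibration is good to about 2 mm. A picture is of the moment at which its call begins. There is no depth.
- bot.hand_in(): hands the job in, once; it reports no verdict.
Trained networks look in the newest picture that a camera, given by its name, has taken for a name from the list of things; names that differ only in an ending like _2 or _b are one class to them, and where a whole thing is asked for, a point or a joint stands for the part that bears it (a point fixed in the world has none). Each returns a list of dicts, best first, with "score" (0 to 1); they miss things now and then, are a little off and sometimes report something else, mostly with a low value. They report only what shows in the picture. A call takes as long as a camera call.
- bot.spot_in(camera, target): "pixel" ([column, row] in pixels, amid what is visible of it).
- bot.masks_of(camera, target): "mask" (384x512 bool, what is visible of it) and "pixel" ([column, row] in pixels, amid what is visible of it).
The state is a dict: "time_s": time; "joint_positions": joint angles; "joint_vel": joint speeds; "effort": joint torques, N m; "tcp_pos": TCP position; "eef_rot": TCP orientation; "ft_force": force on the tool from outside, world axes, zero at the start; "ft_torque": the same for the moment, N m; "opening": finger opening in m.
Only numpy, scipy, OpenCV 4.12 (cv2) and the standard library are available. Lean on these libraries where they do the work, as an engineer would, in place of code of your own. Each camera call takes 0.05 s, during which the arm holds its last target. There are 200 camera calls.

## Working session

There is one attempt and no reset: what is moved stays moved. The work goes in short steps, Python scripts to look and compute and a tool call to move; the robot and the scene stay as the last step left them, time stands still between calls to the robot, and variables do not carry over. Pictures are saved under pics/ and viewed, on a budget of 14 in all, crops included, one or two more only if the job needs it, and the job is handed in when it is done.

Besides the shell and the picture viewer there is one more tool, called after "Request:" as name(argument=value, ...), one argument or row to a line, values as JSON. step_arm: Moves the arm, as the interface text tells. Its arguments: {"type":"object","properties":{"rows":{"type":"array"},"force":{"type":"number"}},"required":["rows"]}

```bash
ls; mkdir -p pics; cat > h.py <<'E'
import numpy as np, cv2
from plant import bot
from scipy.spatial.transform import Rotation as R
def cam(n):
    c=bot.read_camera(n); return c
def proj(c,P):
    return cv2.projectPoints(np.array(P,float).reshape(-1,3),np.array(c['rvec'],float),np.array(c['tvec'],float),np.array(c['mtx'],float),None)[0].reshape(-1,2)
def ray(c,px):
    Rm=cv2.Rodrigues(np.array(c['rvec'],float))[0]; t=np.array(c['tvec'],float).ravel()
    d=Rm.T@np.linalg.inv(np.array(c['mtx'],float))@np.array([px[0],px[1],1.]); o=-Rm.T@t
    return o,d/np.linalg.norm(d)
def atz(c,px,z):
    o,d=ray(c,px); return o+d*(z-o[2])/d[2]
def tri(obs):
    A=np.zeros((3,3));b=np.zeros(3);rs=[]
    for c,px in obs:
        o,d=ray(c,px);M=np.eye(3)-np.outer(d,d);A+=M;b+=M@o;rs.append((M,o))
    p=np.linalg.solve(A,b); return p,[round(float(np.linalg.norm(M@(p-o)))*1e3,1) for M,o in rs]
def save(c,name,box=None,s=1):
    im=c['img'][:,:,::-1].copy()
    if box: im=im[box[1]:box[3],box[0]:box[2]]
    if s!=1: im=cv2.resize(im,None,fx=s,fy=s,interpolation=cv2.INTER_CUBIC)
    cv2.imwrite('pics/'+name+'.png',im)
E
python3 - <<'E'
from h import *
np.set_printoptions(precision=3,suppress=True)
cs={n:cam(n) for n in('scene','top')}
save(cs['scene'],'s0',s=1.5);save(cs['top'],'t0',s=1.5)
for n in cs:
    o,d=ray(cs[n],(256,192));print(n,o,d)
    for t in ['trough','feed_tray','tray_handle','magazine','follower_handle','catch_tab','vial0_mid','white_box','cream','brush']:
        for r in bot.spot_in(n,t)[:5]: print(n,t,np.round(r['pixel']),round(r['score'],2),atz(cs[n],r['pixel'],0.05))
print(bot.sense())
E
```

```text
pics
scene [ 0.177 -0.606  0.619] [ 0.408  0.702 -0.584]
scene trough [249. 238.] 0.83 [ 0.471 -0.073  0.05 ]
scene tray_handle [281. 219.] 0.7 [ 0.575 -0.049  0.05 ]
scene magazine [206. 187.] 0.89 [0.462 0.164 0.05 ]
scene vial0_mid [261. 196.] 0.49 [0.58  0.058 0.05 ]
scene vial0_mid [289. 241.] 0.2 [ 0.55  -0.125  0.05 ]
scene white_box [227. 164.] 0.74 [0.568 0.25  0.05 ]
scene white_box [272. 224.] 0.42 [ 0.545 -0.056  0.05 ]
scene white_box [246. 236.] 0.37 [ 0.47  -0.066  0.05 ]
scene cream [280. 220.] 0.37 [ 0.57  -0.051  0.05 ]
scene brush [278. 334.] 0.96 [ 0.4   -0.314  0.05 ]
top [0.372 0.023 1.005] [ 0.182 -0.001 -0.983]
top trough [284. 221.] 0.92 [ 0.469 -0.053  0.05 ]
top feed_tray [284. 194.] 0.93 [ 0.542 -0.056  0.05 ]
top feed_tray [286. 224.] 0.69 [ 0.459 -0.06   0.05 ]
top tray_handle [286. 195.] 0.86 [ 0.54  -0.061  0.05 ]
top magazine [188. 218.] 0.64 [0.476 0.207 0.05 ]
top magazine [284. 223.] 0.21 [ 0.461 -0.054  0.05 ]
top follower_handle [223. 222.] 0.55 [0.467 0.112 0.05 ]
top follower_handle [189. 220.] 0.42 [0.472 0.206 0.05 ]
top follower_handle [286.
[... 335 characters left out ...]
6 0.05 ]
top cream [324. 152.] 0.72 [ 0.664 -0.172  0.05 ]
top cream [276. 191.] 0.69 [ 0.55  -0.033  0.05 ]
top cream [287. 195.] 0.17 [ 0.541 -0.066  0.05 ]
top brush [152. 213.] 0.68 [0.491 0.309 0.05 ]
top brush [369. 241.] 0.62 [ 0.412 -0.284  0.05 ]
{'time_s': 1.1, 'joint_positions': array([1.127, 0.048, 0.099, 1.622, 0.   , 1.443]), 'joint_vel': array([ 0.001, -0.   ,  0.   , -0.   , -0.   ,  0.   ]), 'effort': array([ -0.   , -33.865,  32.016,   0.001,  -0.   ,  -0.   ]), 'tcp_pos': array([0.163, 0.499, 0.231]), 'eef_rot': array([ 0.157,  0.988, -0.   , -0.   ]), 'ft_force': array([ 0.222, -0.458, -0.465]), 'ft_torque': array([-0.016,  0.033,  0.04 ]), 'opening': 0.08600184556467055}
```

View pictures.

View pics/s0.png

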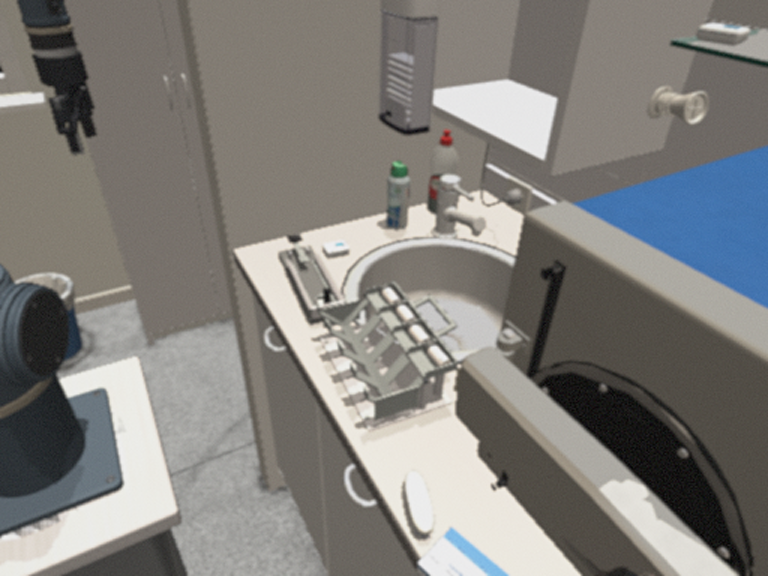

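View pics/t0.png

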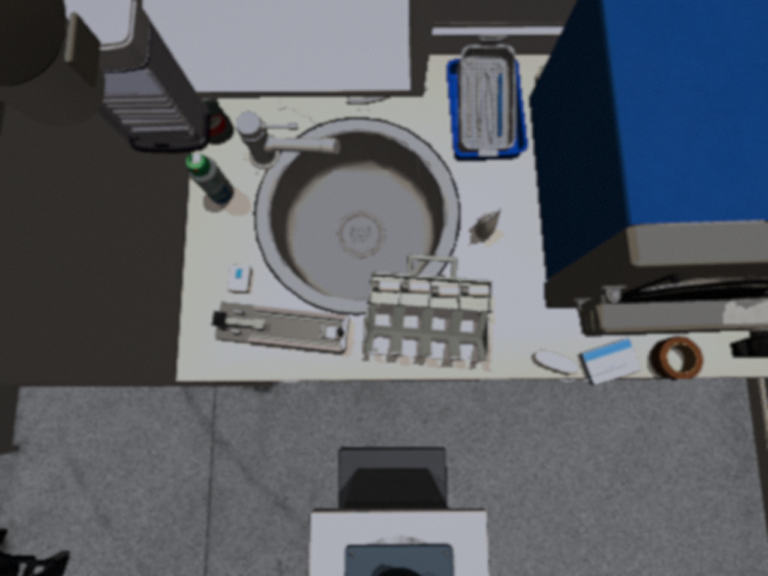

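Top view shows the magazine at about (188,218) px (original scale), trough/tray at (284,200), handle bar at (288,177), and what looks like four vials in the tray; moving over for a close look.

Request:
step_arm(
  rows=[
    {"dz":-0.05,"dx":-0.02},
    {"dx":-0.045,"dy":-0.041,"dz":-0.01},
    {"dx":-0.045,"dy":-0.041,"dz":-0.01},
    {"dx":-0.045,"dy":-0.041,"dz":-0.01},
    {"dx":-0.045,"dy":-0.041,"dz":-0.01},
    {"dx":-0.045,"dy":-0.041,"dz":-0.01},
    {"dx":-0.045,"dy":-0.041,"dz":-0.01},
    {"dx":-0.045,"dy":-0.041,"dz":-0.01},
    {"dx":-0.045,"dy":-0.041},
    {"dx":-0.045,"dy":-0.041},
    {"dx":-0.045,"dy":-0.041},
    {},
  ],
)

```text
schema error: expected keys dx, dy, dz, roll, hand
```

Request:
step_arm(
  rows=[
    {"roll":10},
    {"roll":10},
    {"roll":10},
    {"roll":10},
    {"roll":10},
    {"roll":10},
    {"roll":10},
    {"roll":2},
    {},
  ],
)

```text
schema error: expected keys dx, dy, dz, roll, hand
```

```bash
cat >> h.py <<'E'
np.set_printoptions(precision=4,suppress=True)
def st():
    s=bot.sense(); Rm=R.from_quat(s['eef_rot']).as_matrix()
    print('t',round(s['time_s'],2),'tcp',s['tcp_pos'],'yawY',round(np.degrees(np.arctan2(Rm[1,1],Rm[0,1])),2),'q',s['joint_positions'],'F',s['ft_force'],'open',round(s['opening'],4))
    return s,Rm
def delta(target,yawY=None):
    s,Rm=st(); d=Rm.T@(np.array(target)-s['tcp_pos']); print('tool d',np.round(d,4))
    if yawY is not None:
        y=np.degrees(np.arctan2(Rm[1,1],Rm[0,1])); r=(y-yawY+90)%180-90; print('roll',round(r,1))
E
python3 - <<'E'
from h import *
st(); c=cam('wrist'); save(c,'w1',s=1.5)
print(ray(c,(256,192)))
for t in ['tray_handle','vial0_mid','trough']:
    for r in bot.spot_in('wrist',t)[:6]: print(t,np.round(r['pixel']),round(r['score'],2),atz(c,r['pixel'],0.08))
E
```

```text
t 1.1 tcp [0.1631 0.499  0.2313] yawY 71.91 q [1.1272 0.048  0.0992 1.622  0.     1.443 ] F [ 0.2222 -0.4582 -0.4645] open 0.086
(array([0.0895, 0.5237, 0.3743]), array([ 0.2855, -0.0936, -0.9538]))
```

View pics/w1.png

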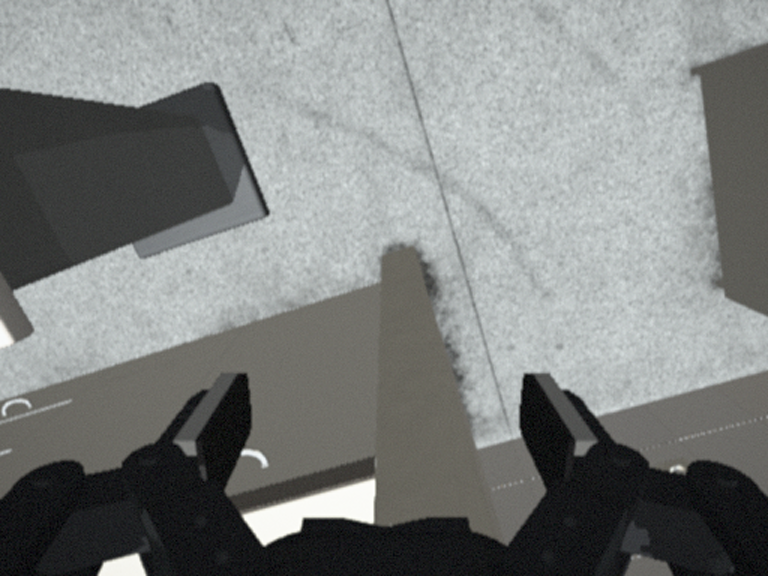

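The wrist camera sees the gripper fingers at the bottom and floor only; still at start, since every row needs all five keys.

Request:
step_arm(
  rows=[
    {"dx":-0.02,"dy":0,"dz":-0.05,"roll":0,"hand":1},
    {"dx":-0.045,"dy":-0.041,"dz":-0.01,"roll":0,"hand":1},
    {"dx":-0.045,"dy":-0.041,"dz":-0.01,"roll":0,"hand":1},
    {"dx":-0.045,"dy":-0.041,"dz":-0.01,"roll":0,"hand":1},
    {"dx":-0.045,"dy":-0.041,"dz":-0.01,"roll":0,"hand":1},
    {"dx":-0.045,"dy":-0.041,"dz":-0.01,"roll":0,"hand":1},
    {"dx":-0.045,"dy":-0.041,"dz":-0.01,"roll":0,"hand":1},
    {"dx":-0.045,"dy":-0.041,"dz":-0.01,"roll":0,"hand":1},
    {"dx":-0.045,"dy":-0.041,"dz":0,"roll":0,"hand":1},
    {"dx":-0.045,"dy":-0.041,"dz":0,"roll":0,"hand":1},
    {"dx":-0.045,"dy":-0.041,"dz":0,"roll":0,"hand":1},
    {"dx":0,"dy":0,"dz":0,"roll":0,"hand":1},
  ],
)

```text
time_s: 2.8
tcp_pos: [0.4837, -0.0403, 0.3493]
eef_rot: [0.16, 0.987, -0.0, -0.001]
ft_force: [-0.2, -0.2, -0.2]
opening: 0.0858
```

Request:
step_arm(
  rows=[
    {"dx":0,"dy":0,"dz":0,"roll":10,"hand":0},
    {"dx":0,"dy":0,"dz":0,"roll":10,"hand":0},
    {"dx":0,"dy":0,"dz":0,"roll":10,"hand":0},
    {"dx":0,"dy":0,"dz":0,"roll":10,"hand":0},
    {"dx":0,"dy":0,"dz":0,"roll":10,"hand":0},
    {"dx":0,"dy":0,"dz":0,"roll":10,"hand":0},
    {"dx":0,"dy":0,"dz":0,"roll":10,"hand":0},
    {"dx":0,"dy":0,"dz":0,"roll":2,"hand":0},
    {"dx":0,"dy":0,"dz":0,"roll":0,"hand":0},
  ],
)

```text
time_s: 3.92
tcp_pos: [0.4823, -0.0361, 0.3516]
eef_rot: [0.707, 0.707, 0.0, 0.0]
ft_force: [-0.0, 0.1, -0.3]
opening: 0.0427
```

```bash
python3 - <<'E'
from h import *
st(); c=cam('wrist'); save(c,'w2',s=1.5)
print(ray(c,(256,192)))
for t in ['tray_handle','vial0_mid','trough','magazine','follower_handle']:
    for r in bot.spot_in('wrist',t)[:6]: print(t,np.round(r['pixel']),round(r['score'],2),atz(c,r['pixel'],0.08))
E
```

```text
t 3.92 tcp [ 0.4823 -0.0361  0.3516] yawY 0.06 q [-0.2136  0.0086  0.3036  1.8656  0.0001  1.3561] F [-0.0438  0.0525 -0.3432] open 0.0427
(array([0.4818, 0.0416, 0.4946]), array([-0.0014, -0.2995, -0.9541]))
tray_handle [298. 166.] 0.7 [ 0.5383 -0.051   0.08  ]
vial0_mid [308. 113.] 0.87 [0.5483 0.0197 0.08  ]
vial0_mid [248. 158.] 0.61 [ 0.4698 -0.0406  0.08  ]
trough [247. 160.] 0.94 [ 0.4695 -0.0425  0.08  ]
trough [296. 165.] 0.29 [ 0.5354 -0.0495  0.08  ]
magazine [251.  29.] 0.72 [0.4754 0.1181 0.08  ]
follower_handle [249.  36.] 0.56 [0.4729 0.1095 0.08  ]
```

View pics/w2.png

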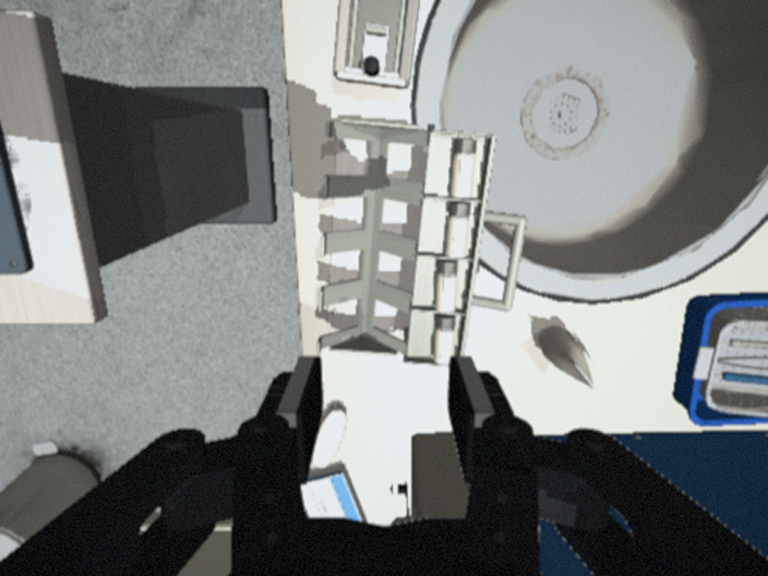

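```bash
python3 - <<'E'
from h import *
c=cam('wrist');t=cam('top')
f=lambda u,v:(u/1.5,v/1.5)
for n,p,z in [('bar+y',(520,217),.088),('bar-y',(511,307),.088),('fold+y',(374,140),.022),('fold-y',(367,328),.022),('post',(372,65),.064),('mag stopL',(337,80),.014),('mag stopR',(408,85),.014)]:
    print(n,atz(c,f(*p),z))
for n,p in [('bar+y',(411,258)),('bar-y',(456,262))]: print('top',n,atz(t,f(*p),.088))
print(tri([(c,f(520,217)),(t,f(411,258))]),tri([(c,f(511,307)),(t,f(456,262))]))
print([(np.round(r['pixel']),r['score']) for r in bot.spot_in('top','follower_handle')[:2]])
save(t,'t1',box=(130,150,340,250),s=3.8)
E
```

```text
bar+y [ 0.6006 -0.0214  0.088 ]
bar-y [ 0.5994 -0.1052  0.088 ]
fold+y [0.4717 0.0435 0.022 ]
fold-y [ 0.4623 -0.1531  0.022 ]
post [0.4715 0.1037 0.064 ]
mag stopL [0.4367 0.098  0.014 ]
mag stopR [0.5044 0.0935 0.014 ]
top bar+y [ 0.5967 -0.0276  0.088 ]
top bar-y [ 0.5887 -0.1085  0.088 ]
(array([ 0.6089, -0.0284,  0.0498]), [3.0, 3.0]) (array([ 0.5956, -0.1082,  0.0819]), [5.5, 5.5])
[(array([222., 222.]), 0.46)]
```

View pics/t1.png

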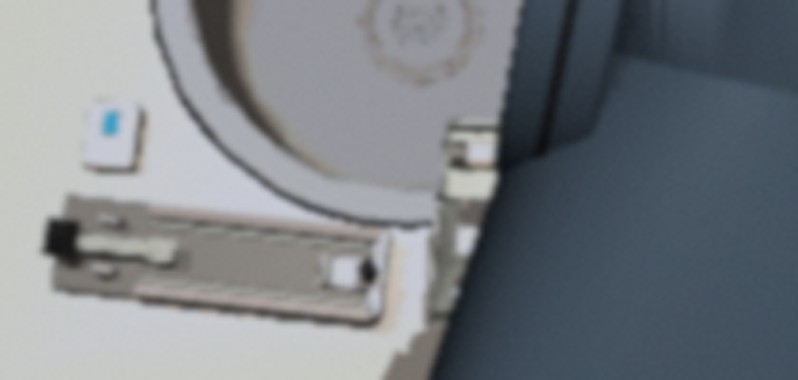

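Request:
step_arm(
  rows=[
    {"dx":-0.009,"dy":0.03,"dz":0.038,"roll":0,"hand":-0.2},
    {"dx":-0.007,"dy":0.03,"dz":0.038,"roll":0,"hand":-0.2},
    {"dx":-0.007,"dy":0.03,"dz":0.038,"roll":0,"hand":-0.2},
    {"dx":-0.007,"dy":0.03,"dz":0.038,"roll":0,"hand":-0.2},
    {"dx":0,"dy":0,"dz":0,"roll":0,"hand":-0.2},
    {"dx":0,"dy":0,"dz":0,"roll":0,"hand":-0.2},
  ],
)

```text
time_s: 5.12
tcp_pos: [0.6021, -0.0668, 0.1997]
eef_rot: [0.708, 0.707, -0.0, -0.0]
ft_force: [-0.5, 0.4, 1.2]
opening: 0.0342
```

```bash
python3 - <<'E'
from h import *
st(); c=cam('wrist'); save(c,'w3',s=1.5)
for t in ['tray_handle','vial0_mid','feed_tray']:
    for r in bot.spot_in('wrist',t)[:6]: print(t,np.round(r['pixel']),round(r['score'],2),atz(c,r['pixel'],0.088))
E
```

```text
t 5.12 tcp [ 0.6021 -0.0668  0.1997] yawY -0.09 q [-0.2212  0.2572  0.2701  1.5842  0.      1.3512] F [-0.5135  0.3723  1.2273] open 0.0342
tray_handle [183. 154.] 0.87 [ 0.5406 -0.0359  0.088 ]
vial0_mid [192.  84.] 0.96 [0.5517 0.0196 0.088 ]
vial0_mid [332. 260.] 0.47 [ 0.6711 -0.1352  0.088 ]
feed_tray [180. 153.] 0.8 [ 0.5381 -0.0346  0.088 ]
```

View pics/w3.png

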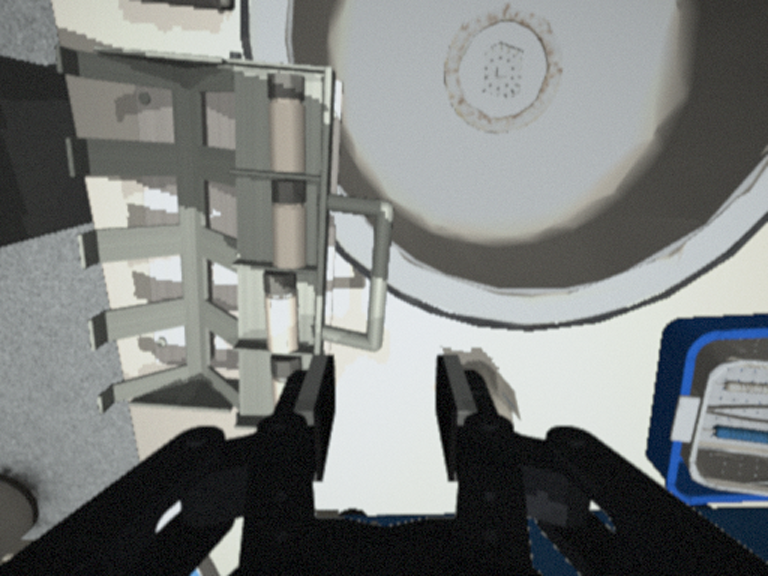

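```bash
cat >> h.py <<'E'
def camat(c,s_now,tcp,quat):
    "camera dict as if the tool were at tcp,quat (c taken at s_now)"
    def H(Rm,t): T=np.eye(4);T[:3,:3]=Rm;T[:3,3]=t;return T
    Tc=H(cv2.Rodrigues(np.array(c['rvec'],float))[0],np.array(c['tvec'],float).ravel())
    E=Tc@H(R.from_quat(s_now['eef_rot']).as_matrix(),s_now['tcp_pos'])
    T=E@np.linalg.inv(H(R.from_quat(quat).as_matrix(),tcp))
    d=dict(c);d['rvec']=cv2.Rodrigues(T[:3,:3])[0];d['tvec']=T[:3,3];return d
E
python3 - <<'E'
from h import *
s,_=st(); c=cam('wrist'); c2=camat(c,s,[.4823,-.0361,.3516],[.7071,.7071,0,0])
f=lambda u,v:(u/1.5,v/1.5)
for n,a,b in [('bar+y',(520,217),(386,205)),('bar-y',(511,307),(376,345)),('back+y',(494,137),(330,70))]:
    print(n,tri([(c2,f(*a)),(c,f(*b))]),atz(c,f(*b),.088))
for n,b,z in [('fold1',(190,90),.022),('fold2',(197,375),.022),('b1',(330,70),.09),('b2',(321,355),.09),('front',(236,65),.068),('front2',(240,415),.068)]: print(n,atz(c,f(*b),z))
E
```

```text
t 5.33 tcp [ 0.6029 -0.0669  0.2019] yawY -0.08 q [-0.221   0.2546  0.2712  1.5835  0.      1.3513] F [-0.2374 -0.3992  0.3717] open 0.0346
bar+y (array([ 0.6038, -0.023 ,  0.0767]), [0.5, 0.5]) [ 0.6037 -0.022   0.088 ]
bar-y (array([ 0.5976, -0.1025,  0.0948]), [0.3, 0.3]) [ 0.5975 -0.106   0.088 ]
back+y (array([0.5747, 0.0464, 0.0814]), [0.4, 0.4]) [0.5755 0.0458 0.088 ]
fold1 [0.4782 0.0432 0.022 ]
fold2 [ 0.4574 -0.1608  0.022 ]
b1 [0.5757 0.0456 0.09  ]
b2 [ 0.5643 -0.1115  0.09  ]
front [0.5224 0.0511 0.068 ]
front2 [ 0.5037 -0.167   0.068 ]
```

Bar centre ≈ (0.601, -0.064, 0.087), yaw ≈ 4.7°; all heights agree with the text. Four vials are visible in the tray. Descending onto the bar and gripping.

Request:
step_arm(
  rows=[
    {"dx":0.003,"dy":-0.002,"dz":0.02,"roll":4.7,"hand":-0.48},
    {"dx":0,"dy":0,"dz":0.03,"roll":0,"hand":-0.48},
    {"dx":0,"dy":0,"dz":0.025,"roll":0,"hand":-0.48},
    {"dx":0,"dy":0,"dz":0.02,"roll":0,"hand":-0.48},
    {"dx":0,"dy":0,"dz":0.014,"roll":0,"hand":-0.48},
    {"dx":0,"dy":0,"dz":0.012,"roll":0,"hand":-0.48},
    {"dx":0,"dy":0,"dz":0,"roll":0,"hand":-0.48},
    {"dx":0,"dy":0,"dz":0,"roll":0,"hand":-0.48},
  ],
)

```text
time_s: 6.38
tcp_pos: [0.601, -0.064, 0.0792]
eef_rot: [0.736, 0.677, 0.0, 0.001]
ft_force: [0.7, 0.4, 0.4]
opening: 0.0222
```

Request:
step_arm(
  rows=[
    {"dx":0,"dy":0,"dz":0,"roll":0,"hand":-1},
    {"dx":0,"dy":0,"dz":0,"roll":0,"hand":-1},
    {"dx":0,"dy":0,"dz":0,"roll":0,"hand":-1},
    {"dx":0,"dy":0,"dz":0,"roll":0,"hand":-1},
  ],
  force=30,
)

```text
time_s: 6.88
tcp_pos: [0.5985, -0.0638, 0.0794]
eef_rot: [0.736, 0.677, -0.001, -0.001]
ft_force: [-6.6, 0.0, 5.3]
opening: 0.0089
```

Request:
step_arm(
  rows=[
    {"dx":0,"dy":-0.0035,"dz":-0.0034,"roll":0,"hand":-1},
    {"dx":0,"dy":-0.001,"dz":-0.0034,"roll":0,"hand":-1},
    {"dx":0,"dy":-0.0012,"dz":-0.0034,"roll":0,"hand":-1},
    {"dx":0,"dy":-0.0013,"dz":-0.0033,"roll":0,"hand":-1},
    {"dx":0,"dy":-0.0015,"dz":-0.0033,"roll":0,"hand":-1},
    {"dx":0,"dy":-0.0015,"dz":-0.0032,"roll":0,"hand":-1},
    {"dx":0,"dy":-0.0017,"dz":-0.0031,"roll":0,"hand":-1},
    {"dx":0,"dy":-0.0018,"dz":-0.0031,"roll":0,"hand":-1},
    {"dx":0,"dy":-0.002,"dz":-0.003,"roll":0,"hand":-1},
    {"dx":0,"dy":-0.002,"dz":-0.0029,"roll":0,"hand":-1},
    {"dx":0,"dy":-0.0022,"dz":-0.0028,"roll":0,"hand":-1},
    {"dx":0,"dy":-0.0022,"dz":-0.0028,"roll":0,"hand":-1},
  ],
)

```text
time_s: 8.38
tcp_pos: [0.5804, -0.0623, 0.1179]
eef_rot: [0.736, 0.677, 0.002, 0.002]
ft_force: [5.3, -0.5, 0.1]
opening: 0.0083
```

Request:
step_arm(
  rows=[
    {"dx":0,"dy":-0.0022,"dz":-0.0026,"roll":0,"hand":-1},
    {"dx":0,"dy":-0.0024,"dz":-0.0026,"roll":0,"hand":-1},
    {"dx":0,"dy":-0.0026,"dz":-0.0024,"roll":0,"hand":-1},
    {"dx":0,"dy":-0.0026,"dz":-0.0024,"roll":0,"hand":-1},
    {"dx":0,"dy":-0.0028,"dz":-0.0022,"roll":0,"hand":-1},
    {"dx":0,"dy":-0.0028,"dz":-0.0022,"roll":0,"hand":-1},
    {"dx":0,"dy":-0.003,"dz":-0.002,"roll":0,"hand":-1},
    {"dx":0,"dy":-0.003,"dz":-0.0019,"roll":0,"hand":-1},
    {"dx":0,"dy":-0.0031,"dz":-0.0017,"roll":0,"hand":-1},
    {"dx":0,"dy":-0.0031,"dz":-0.0017,"roll":0,"hand":-1},
    {"dx":0,"dy":-0.003,"dz":-0.0014,"roll":0,"hand":-1},
    {"dx":0,"dy":-0.003,"dz":-0.0013,"roll":0,"hand":-1},
  ],
)

```text
time_s: 9.88
tcp_pos: [0.5483, -0.0597, 0.1442]
eef_rot: [0.736, 0.677, 0.003, 0.004]
ft_force: [5.0, -0.3, 4.9]
opening: 0.0087
```

```bash
python3 - <<'E'
from h import *
st(); c=cam('wrist'); save(c,'w4',s=1.2)
E
```

```text
t 9.88 tcp [ 0.5483 -0.0597  0.1442] yawY -4.79 q [-0.2305  0.1044 -0.014   1.4433  0.0007  1.4239] F [ 4.9947 -0.3044  4.9201] open 0.0087
```

View pics/w4.png

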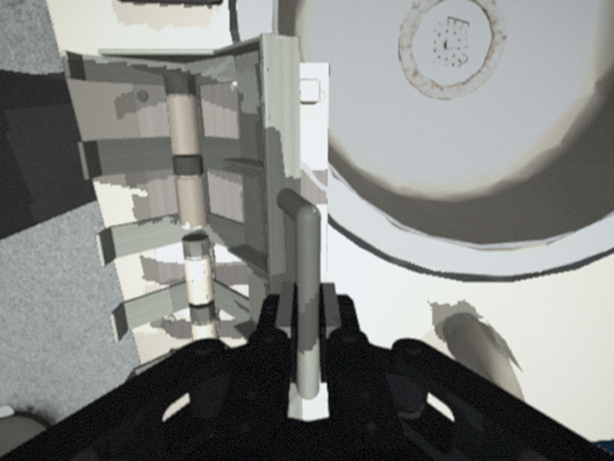

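All four vials lie along the fold (column x≈190, rows 100–330 of the picture). Lowering the tray.

Request:
step_arm(
  rows=[
    {"dx":0,"dy":0.006,"dz":0.0027,"roll":0,"hand":-1},
    {"dx":0,"dy":0.0062,"dz":0.0034,"roll":0,"hand":-1},
    {"dx":0,"dy":0.006,"dz":0.0039,"roll":0,"hand":-1},
    {"dx":0,"dy":0.0056,"dz":0.0044,"roll":0,"hand":-1},
    {"dx":0,"dy":0.0052,"dz":0.0048,"roll":0,"hand":-1},
    {"dx":0,"dy":0.0046,"dz":0.0052,"roll":0,"hand":-1},
    {"dx":0,"dy":0.0044,"dz":0.0056,"roll":0,"hand":-1},
    {"dx":0,"dy":0.004,"dz":0.0059,"roll":0,"hand":-1},
    {"dx":0,"dy":0.0035,"dz":0.0062,"roll":0,"hand":-1},
    {"dx":0,"dy":0.003,"dz":0.0065,"roll":0,"hand":-1},
    {"dx":0,"dy":0.0025,"dz":0.0067,"roll":0,"hand":-1},
    {"dx":0,"dy":0.002,"dz":0.0066,"roll":0,"hand":-1},
  ],
)

```text
time_s: 11.42
tcp_pos: [0.5986, -0.0638, 0.079]
eef_rot: [0.736, 0.677, 0.0, 0.001]
ft_force: [-5.8, 1.0, 28.9]
opening: 0.0083
```

Request:
step_arm(
  rows=[
    {"dx":0,"dy":0,"dz":0,"roll":0,"hand":-1},
    {"dx":0,"dy":0,"dz":0,"roll":0,"hand":-1},
    {"dx":0,"dy":0,"dz":0,"roll":0,"hand":-0.5},
    {"dx":0,"dy":0,"dz":0,"roll":0,"hand":-0.5},
    {"dx":0,"dy":0,"dz":0,"roll":0,"hand":-0.5},
    {"dx":0,"dy":0,"dz":0,"roll":0,"hand":-0.5},
  ],
)

```text
time_s: 12.18
tcp_pos: [0.5972, -0.0635, 0.0778]
eef_rot: [0.736, 0.677, -0.001, -0.001]
ft_force: [-0.3, -0.2, -0.4]
opening: 0.0215
```

Request:
step_arm(
  rows=[
    {"dx":0,"dy":0,"dz":-0.03,"roll":0,"hand":-0.5},
    {"dx":0,"dy":0,"dz":-0.05,"roll":0,"hand":-0.5},
    {"dx":0,"dy":0,"dz":-0.05,"roll":0,"hand":-0.5},
    {"dx":0.0445,"dy":-0.029,"dz":-0.01,"roll":0,"hand":-0.3},
    {"dx":0.0445,"dy":-0.029,"dz":0,"roll":0,"hand":-0.3},
    {"dx":0.0445,"dy":-0.029,"dz":0,"roll":0,"hand":-0.3},
    {"dx":0.0445,"dy":-0.029,"dz":0,"roll":0,"hand":-0.3},
    {"dx":0.0445,"dy":-0.029,"dz":0,"roll":0,"hand":-0.3},
    {"dx":0,"dy":0,"dz":0,"roll":-10,"hand":-0.3},
    {"dx":0,"dy":0,"dz":0,"roll":-10,"hand":-0.3},
    {"dx":0,"dy":0,"dz":0,"roll":-10,"hand":-0.3},
  ],
)

```text
time_s: 13.55
tcp_pos: [0.4717, 0.1705, 0.2185]
eef_rot: [0.533, 0.846, -0.0, -0.0]
ft_force: [-0.3, -0.3, 0.2]
opening: 0.0298
```

Request:
step_arm(
  rows=[
    {"dx":0,"dy":0,"dz":0,"roll":-10,"hand":-0.3},
    {"dx":0,"dy":0,"dz":0,"roll":-10,"hand":-0.3},
    {"dx":0,"dy":0,"dz":0,"roll":-10,"hand":-0.3},
    {"dx":0,"dy":0,"dz":0,"roll":-10,"hand":-0.3},
    {"dx":0,"dy":0,"dz":0,"roll":-10,"hand":-0.3},
    {"dx":0,"dy":0,"dz":0,"roll":-10,"hand":-0.3},
    {"dx":0,"dy":0,"dz":0,"roll":0,"hand":-0.3},
  ],
)

```text
time_s: 14.42
tcp_pos: [0.4719, 0.1701, 0.2185]
eef_rot: [0.043, 0.999, -0.0, -0.0]
ft_force: [-0.1, -0.3, 0.3]
opening: 0.0299
```

```bash
python3 - <<'E'
from h import *
s,_=st(); c=cam('wrist'); save(c,'w5',s=1.5)
for t in ['follower_handle','catch_tab','magazine','vial0_mid']:
    for r in bot.spot_in('wrist',t)[:4]: print(t,np.round(r['pixel']),round(r['score'],2),atz(c,r['pixel'],0.05))
E
```

```text
t 14.43 tcp [0.4719 0.1701 0.2185] yawY 85.09 q [ 0.2123 -0.0153  0.0096  1.596  -0.      0.298 ] F [-0.0522 -0.3294  0.262 ] open 0.0299
follower_handle [204. 174.] 0.64 [0.4683 0.1174 0.05  ]
catch_tab [385. 178.] 0.97 [0.4887 0.3039 0.05  ]
magazine [299. 173.] 0.6 [0.4762 0.2151 0.05  ]
vial0_mid [116. 186.] 0.69 [0.4727 0.0235 0.05  ]
```

View pics/w5.png

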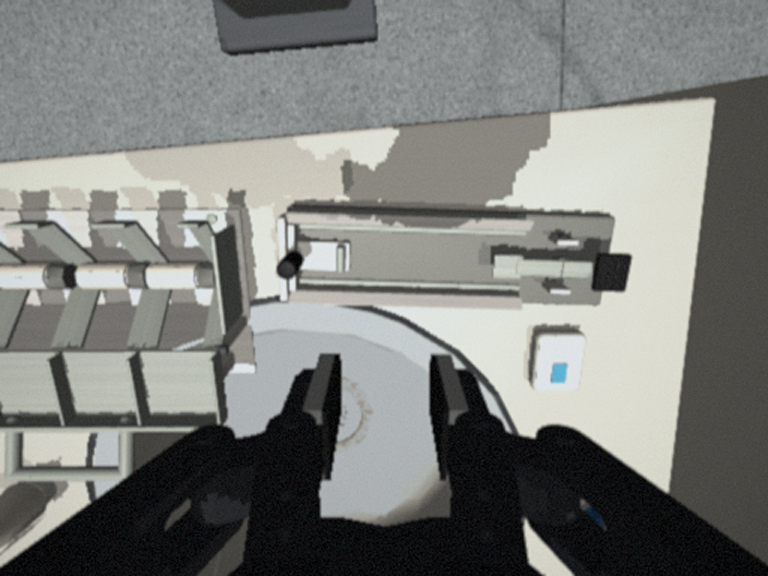

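Picture: post top at (290,265), tab at (611,272), magazine channel from (293,255) to (520,265) in the 1.5× image; fourth vial hidden left of frame, three seen in the trough.

```bash
python3 - <<'E'
from h import *
s,_=st(); c=cam('wrist'); c2=camat(c,s,[.4823,-.0361,.3516],[.7071,.7071,0,0])
f=lambda u,v:(u/1.5,v/1.5)
print('post tri',tri([(c2,f(372,65)),(c,f(290,265))]))
for n,b,z in [('post',(290,265),.064),('tab',(611,272),.046),('NWtop',(290,203),.034),('lipN',(290,203),.034),('lipN2',(530,212),.034),('lipS',(288,300),.034),('lipS2',(520,303),.034),('baseR1',(613,215),.014),('baseR2',(603,304),.014),('stop',(297,255),.014),('catchroot',(505,265),.04),('whitebox',(558,360),.019)]: print(n,atz(c,f(*b),z))
E
```

```text
t 14.68 tcp [0.472  0.1702 0.2185] yawY 85.13 q [ 0.2123 -0.0152  0.0098  1.5958 -0.      0.2973] F [ 1.0424 -0.7389 -0.5273] open 0.0297
post tri (array([0.4719, 0.1053, 0.0471]), [0.8, 0.8])
post [0.4671 0.1087 0.064 ]
tab [0.496  0.3298 0.046 ]
NWtop [0.4299 0.1084 0.034 ]
lipN [0.4299 0.1084 0.034 ]
lipN2 [0.4507 0.276  0.034 ]
lipS [0.501  0.0963 0.034 ]
lipS2 [0.5183 0.2691 0.034 ]
baseR1 [0.4617 0.344  0.014 ]
baseR2 [0.5324 0.3405 0.014 ]
stop [0.4718 0.1037 0.014 ]
catchroot [0.4862 0.2566 0.04  ]
whitebox [0.5761 0.3043 0.019 ]
```

Request:
step_arm(
  rows=[
    {"dx":-0.002,"dy":-0.032,"dz":0.03,"roll":1.5,"hand":-0.3},
    {"dx":0,"dy":-0.031,"dz":0.04,"roll":0,"hand":-0.3},
    {"dx":0,"dy":0,"dz":0.04,"roll":0,"hand":-0.3},
    {"dx":0,"dy":0,"dz":0.03,"roll":0,"hand":-0.3},
    {"dx":0,"dy":0,"dz":0.02,"roll":0,"hand":-0.3},
    {"dx":0,"dy":0,"dz":0.016,"roll":0,"hand":-0.3},
    {"dx":0,"dy":0,"dz":0,"roll":0,"hand":-0.3},
    {"dx":0,"dy":0,"dz":0,"roll":0,"hand":-0.3},
  ],
)

```text
time_s: 15.72
tcp_pos: [0.4688, 0.1074, 0.0435]
eef_rot: [0.055, 0.998, 0.0, 0.001]
ft_force: [0.2, -0.5, -0.1]
opening: 0.0299
```

Request:
step_arm(
  rows=[
    {"dx":0,"dy":0,"dz":0,"roll":0,"hand":-1},
    {"dx":0,"dy":0,"dz":0,"roll":0,"hand":-1},
    {"dx":0,"dy":0,"dz":0,"roll":0,"hand":-1},
    {"dx":0,"dy":0,"dz":0,"roll":0,"hand":-1},
  ],
  force=40,
)

```text
time_s: 16.23
tcp_pos: [0.4691, 0.107, 0.0441]
eef_rot: [0.055, 0.998, -0.0, 0.001]
ft_force: [-0.7, -3.1, 6.5]
opening: 0.0124
```

Request:
step_arm(
  rows=[
    {"dx":0,"dy":0.012,"dz":0,"roll":0,"hand":-1},
    {"dx":0,"dy":0.014,"dz":0,"roll":0,"hand":-1},
    {"dx":0,"dy":0.014,"dz":0,"roll":0,"hand":-1},
    {"dx":0,"dy":0.014,"dz":0,"roll":0,"hand":-1},
    {"dx":0,"dy":0.014,"dz":0,"roll":0,"hand":-1},
    {"dx":0,"dy":0.014,"dz":0,"roll":0,"hand":-1},
    {"dx":0,"dy":0.014,"dz":0,"roll":0,"hand":-1},
    {"dx":0,"dy":0.014,"dz":0,"roll":0,"hand":-1},
    {"dx":0,"dy":0.014,"dz":0,"roll":0,"hand":-1},
    {"dx":0,"dy":0.01,"dz":0,"roll":0,"hand":-1},
    {"dx":0,"dy":0.007,"dz":0,"roll":0,"hand":-1},
    {"dx":0,"dy":0,"dz":0,"roll":0,"hand":-1},
  ],
)

```text
time_s: 17.73
tcp_pos: [0.4854, 0.2463, 0.0441]
eef_rot: [0.055, 0.998, -0.001, 0.002]
ft_force: [0.4, -5.6, 5.1]
opening: 0.0123
```

Request:
step_arm(
  rows=[
    {"dx":0,"dy":0.002,"dz":0,"roll":0,"hand":-1},
    {"dx":0,"dy":0.002,"dz":0,"roll":0,"hand":-1},
    {"dx":0,"dy":0,"dz":0,"roll":0,"hand":-1},
  ],
)

```text
time_s: 18.1
tcp_pos: [0.4857, 0.2484, 0.044]
eef_rot: [0.056, 0.998, -0.003, 0.002]
ft_force: [0.8, -9.0, 6.7]
opening: 0.0123
```

Request:
step_arm(
  rows=[
    {"dx":0,"dy":-0.004,"dz":0,"roll":0,"hand":-1},
    {"dx":0,"dy":-0.004,"dz":0,"roll":0,"hand":-1},
    {"dx":0,"dy":-0.001,"dz":0,"roll":0,"hand":-1},
    {"dx":0,"dy":0,"dz":0,"roll":0,"hand":-1},
  ],
)

```text
time_s: 18.6
tcp_pos: [0.4848, 0.2408, 0.0441]
eef_rot: [0.056, 0.998, -0.002, 0.002]
ft_force: [1.5, -6.0, 5.0]
opening: 0.0122
```

Request:
step_arm(
  rows=[
    {"dx":0,"dy":-0.002,"dz":0,"roll":0,"hand":-1},
    {"dx":0,"dy":-0.002,"dz":0,"roll":0,"hand":-1},
    {"dx":0,"dy":0,"dz":0,"roll":0,"hand":-1},
  ],
)

```text
time_s: 18.98
tcp_pos: [0.4844, 0.2381, 0.0441]
eef_rot: [0.055, 0.998, -0.0, 0.002]
ft_force: [2.5, -4.5, 5.7]
opening: 0.0124
```

Request:
step_arm(
  rows=[
    {"dx":0,"dy":-0.002,"dz":0,"roll":0,"hand":-1},
    {"dx":0,"dy":-0.002,"dz":0,"roll":0,"hand":-1},
    {"dx":0,"dy":0,"dz":0,"roll":0,"hand":-1},
  ],
)

```text
time_s: 19.35
tcp_pos: [0.4844, 0.2378, 0.0441]
eef_rot: [0.054, 0.999, 0.004, 0.002]
ft_force: [4.0, 6.5, 3.0]
opening: 0.0121
```

Catch holds (no yield, +6.5 N when pushed back). Releasing and rising to measure the channel.

Request:
step_arm(
  rows=[
    {"dx":0,"dy":0.004,"dz":0,"roll":0,"hand":-1},
    {"dx":0,"dy":0,"dz":0,"roll":0,"hand":-0.3},
    {"dx":0,"dy":0,"dz":0,"roll":0,"hand":-0.3},
    {"dx":0,"dy":0,"dz":0,"roll":0,"hand":-0.3},
    {"dx":0,"dy":0,"dz":-0.03,"roll":0,"hand":-0.3},
    {"dx":0,"dy":0,"dz":-0.05,"roll":0,"hand":-0.3},
    {"dx":0.03,"dy":-0.05,"dz":0,"roll":0,"hand":-0.3},
    {"dx":0.03,"dy":-0.04,"dz":0,"roll":0,"hand":-0.3},
    {"dx":0,"dy":0,"dz":0,"roll":0,"hand":-0.3},
    {"dx":0,"dy":0,"dz":0,"roll":0,"hand":-0.3},
  ],
)

```text
time_s: 20.6
tcp_pos: [0.4132, 0.1558, 0.1224]
eef_rot: [0.055, 0.998, 0.0, 0.0]
ft_force: [-0.3, 0.0, 0.1]
opening: 0.0299
```

```bash
python3 - <<'E'
from h import *
s,_=st(); c=cam('wrist'); save(c,'w6',s=1.5)
E
```

```text
t 20.6 tcp [0.4132 0.1558 0.1224] yawY 83.69 q [ 0.2082 -0.1687 -0.3237  1.4151  0.0005  0.3184] F [-0.3375  0.0143  0.1163] open 0.0299
```

View pics/w6.png

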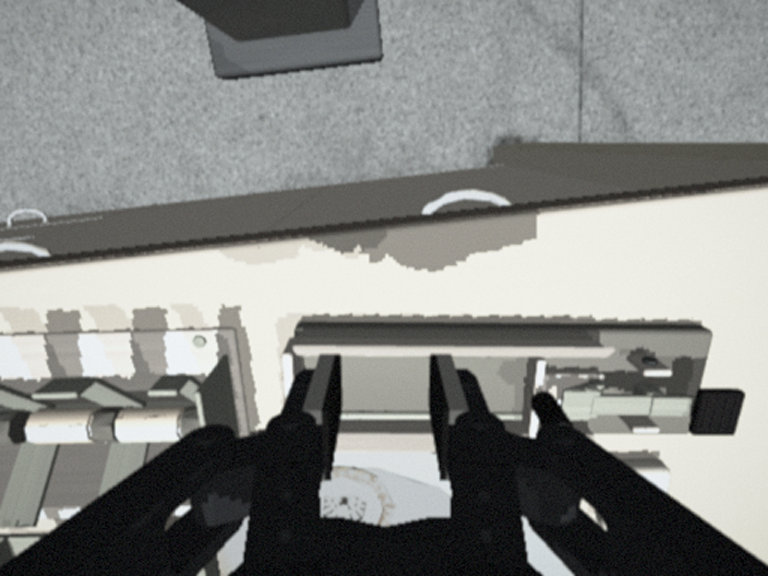

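The channel sits at the bottom of the frame (rows 350–430): I shifted the wrong way; going back over the channel and higher.

Request:
step_arm(
  rows=[
    {"dx":-0.02,"dy":0,"dz":-0.04,"roll":0,"hand":-0.3},
    {"dx":-0.05,"dy":0,"dz":-0.02,"roll":0,"hand":-0.3},
    {"dx":0,"dy":0,"dz":0,"roll":0,"hand":-0.3},
    {"dx":0,"dy":0,"dz":0,"roll":0,"hand":-0.3},
  ],
)

```text
time_s: 21.15
tcp_pos: [0.4826, 0.1485, 0.1819]
eef_rot: [0.055, 0.999, 0.0, -0.001]
ft_force: [-0.2, 0.9, 0.2]
opening: 0.0298
```

```bash
python3 - <<'E'
from h import *
s,_=st(); c=cam('wrist'); save(c,'w7',box=(150,100,410,290),s=3)
E
```

```text
t 21.15 tcp [0.4826 0.1485 0.1819] yawY 83.74 q [ 0.1654 -0.0083 -0.056   1.5247  0.0004  0.2747] F [-0.2109  0.8691  0.2115] open 0.0298
```

View pics/w7.png

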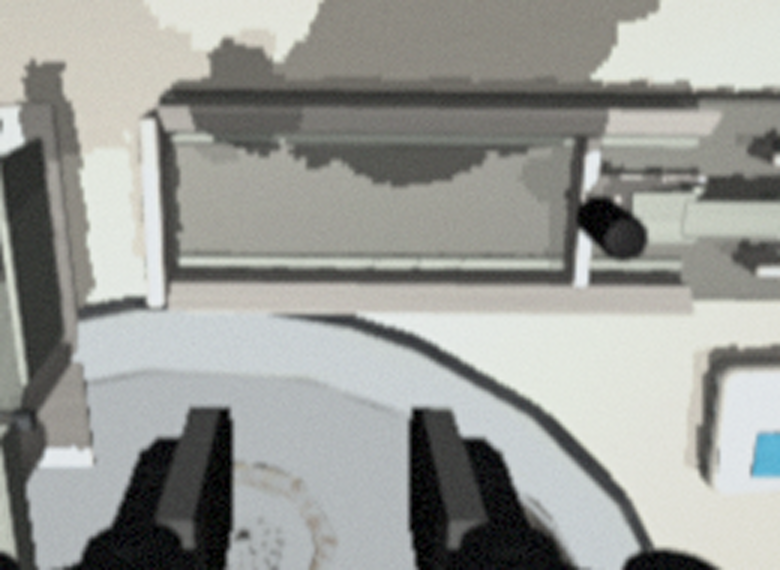

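Picture: channel floor spans crop (178–568, 145–258), follower held at right with post top at (627,237).

```bash
python3 - <<'E'
from h import *
s,_=st(); c=cam('wrist')
f=lambda u,v:(150+u/3,100+v/3)
for n,b,z in [('post',(627,237),.064),('postbase',(597,214),.034),('lipN1',(165,95),.034),('lipN2',(690,100),.034),('lipS1',(165,311),.034),('lipS2',(690,311),.034),('innN1',(180,136),.034),('innN2',(560,136),.034),('innS1',(180,283),.034),('innS2',(560,281),.034),('flN1',(180,145),.014),('flN2',(560,145),.014),('flS1',(180,258),.014),('flS2',(560,258),.014),('flS1b',(180,268),.014),('stopface floor',(180,200),.014),('stoptop',(162,200),.034),('follface floor',(568,200),.014),('folltop',(577,200),.034)]: print(n,atz(c,f(*b),z))
E
```

```text
t 21.2 tcp [0.4819 0.1485 0.1818] yawY 83.75 q [ 0.1656 -0.0096 -0.0576  1.5248  0.0003  0.2747] F [-0.0998  0.1866 -1.1007] open 0.0302
post [0.4846 0.2393 0.064 ]
postbase [0.4849 0.2392 0.034 ]
lipN1 [0.4322 0.1069 0.034 ]
lipN2 [0.4516 0.2687 0.034 ]
lipS1 [0.5024 0.0956 0.034 ]
lipS2 [0.5216 0.2693 0.034 ]
innN1 [0.4453 0.1095 0.034 ]
innN2 [0.4584 0.2282 0.034 ]
innS1 [0.4932 0.102  0.034 ]
innS2 [0.5063 0.2266 0.034 ]
flN1 [0.451  0.1057 0.014 ]
flN2 [0.4651 0.2329 0.014 ]
flS1 [0.4902 0.0996 0.014 ]
flS2 [0.5048 0.2316 0.014 ]
flS1b [0.4938 0.0991 0.014 ]
stopface floor [0.4697 0.1028 0.014 ]
stoptop [0.465  0.1006 0.034 ]
follface floor [0.4844 0.235  0.014 ]
folltop [0.4796 0.2329 0.034 ]
```

Request:
step_arm(
  rows=[
    {"dx":-0.002,"dy":-0.0587,"dz":-0.01,"roll":0,"hand":-0.3},
    {"dx":-0.002,"dy":-0.0587,"dz":-0.01,"roll":0,"hand":-0.3},
    {"dx":-0.003,"dy":-0.0587,"dz":0,"roll":0,"hand":-0.3},
    {"dx":0,"dy":0,"dz":0,"roll":10,"hand":-0.2},
    {"dx":0,"dy":0,"dz":0,"roll":10,"hand":-0.2},
    {"dx":0,"dy":0,"dz":0,"roll":10,"hand":-0.2},
    {"dx":0,"dy":0,"dz":0,"roll":10,"hand":-0.2},
    {"dx":0,"dy":0,"dz":0,"roll":10,"hand":-0.2},
    {"dx":0,"dy":0,"dz":0,"roll":10,"hand":-0.2},
    {"dx":0,"dy":0,"dz":0,"roll":10,"hand":-0.2},
    {"dx":0,"dy":0,"dz":0,"roll":10,"hand":-0.2},
    {"dx":0,"dy":0,"dz":0,"roll":8.5,"hand":-0.2},
  ],
)

```text
time_s: 22.75
tcp_pos: [0.4692, -0.0271, 0.2022]
eef_rot: [0.737, 0.675, -0.0, -0.0]
ft_force: [1.4, -0.6, -1.5]
opening: 0.0345
```

```bash
python3 - <<'E'
from h import *
s,_=st(); c=cam('wrist'); save(c,'w8',s=1.5)
for t in ['vial0_mid','vial1_mid','trough']:
    for r in bot.spot_in('wrist',t)[:6]: print(t,np.round(r['pixel']),round(r['score'],2),atz(c,r['pixel'],0.0347))
E
```

```text
t 22.75 tcp [ 0.4692 -0.0271  0.2022] yawY -5.04 q [-0.2007 -0.0996 -0.1033  1.5676  0.0002  1.458 ] F [ 1.4402 -0.6057 -1.4593] open 0.0345
vial0_mid [259. 124.] 0.98 [0.4753 0.0232 0.0347]
vial0_mid [448. 284.] 0.48 [ 0.6781 -0.1784  0.0347]
vial1_mid [259. 172.] 0.85 [ 0.4712 -0.025   0.0347]
trough [249. 194.] 0.71 [ 0.459  -0.0482  0.0347]
```

View pics/w8.png

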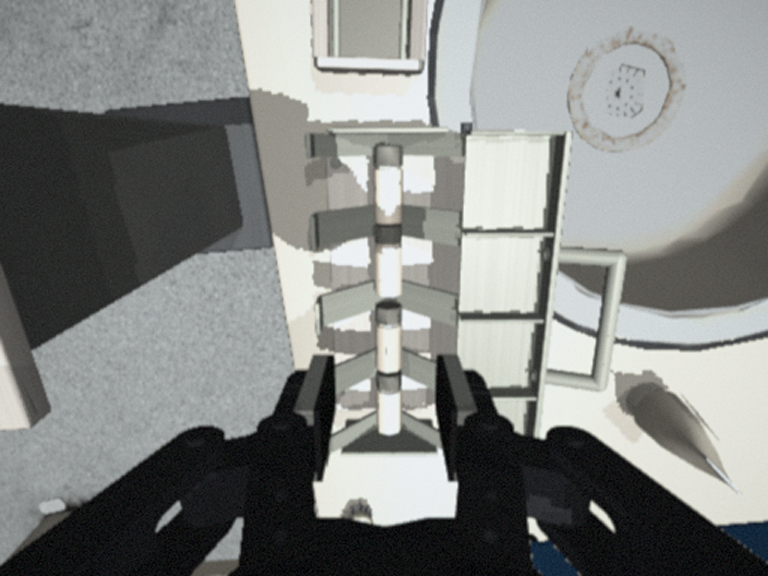

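Picture: four vials in line along the fold (column ≈390, rows 145–430), tray flat and empty. Picking the one nearest the magazine.

Request:
step_arm(
  rows=[
    {"dx":0.026,"dy":0.001,"dz":0.03,"roll":0,"hand":-0.2},
    {"dx":0.026,"dy":0.0005,"dz":0.04,"roll":0,"hand":-0.2},
    {"dx":0,"dy":0,"dz":0.04,"roll":0,"hand":-0.2},
    {"dx":0,"dy":0,"dz":0.03,"roll":0,"hand":-0.2},
    {"dx":0,"dy":0,"dz":0.02,"roll":0,"hand":-0.2},
    {"dx":0,"dy":0,"dz":0.012,"roll":0,"hand":-0.2},
    {"dx":0,"dy":0,"dz":0,"roll":0,"hand":-0.2},
    {"dx":0,"dy":0,"dz":0,"roll":0,"hand":-0.2},
  ],
)

```text
time_s: 23.95
tcp_pos: [0.4768, 0.0238, 0.0316]
eef_rot: [0.736, 0.677, 0.001, 0.001]
ft_force: [0.7, 0.3, -0.2]
opening: 0.0341
```

Request:
step_arm(
  rows=[
    {"dx":0,"dy":0,"dz":0,"roll":0,"hand":-1},
    {"dx":0,"dy":0,"dz":0,"roll":0,"hand":-1},
    {"dx":0,"dy":0,"dz":0,"roll":0,"hand":-1},
    {"dx":0,"dy":0,"dz":0,"roll":0,"hand":-1},
  ],
  force=40,
)

```text
time_s: 24.45
tcp_pos: [0.4754, 0.0239, 0.0318]
eef_rot: [0.736, 0.677, -0.0, -0.0]
ft_force: [-4.4, 0.1, 5.6]
opening: 0.017
```

Request:
step_arm(
  rows=[
    {"dx":0,"dy":0,"dz":-0.03,"roll":0,"hand":-1},
    {"dx":0,"dy":0,"dz":-0.05,"roll":0,"hand":-1},
    {"dx":0.052,"dy":-0.0065,"dz":-0.02,"roll":0,"hand":-1},
    {"dx":0.052,"dy":-0.0065,"dz":0,"roll":0,"hand":-1},
    {"dx":0,"dy":0,"dz":0,"roll":-10,"hand":-1},
    {"dx":0,"dy":0,"dz":0,"roll":-10,"hand":-1},
    {"dx":0,"dy":0,"dz":0,"roll":-10,"hand":-1},
    {"dx":0,"dy":0,"dz":0,"roll":-10,"hand":-1},
    {"dx":0,"dy":0,"dz":0,"roll":-10,"hand":-1},
    {"dx":0,"dy":0,"dz":0,"roll":-10,"hand":-1},
    {"dx":0,"dy":0,"dz":0,"roll":-10,"hand":-1},
    {"dx":0,"dy":0,"dz":0,"roll":-10,"hand":-1},
  ],
)

```text
time_s: 25.95
tcp_pos: [0.4723, 0.1286, 0.1312]
eef_rot: [0.126, 0.992, 0.0, 0.001]
ft_force: [-1.0, 0.2, 0.1]
opening: 0.017
```

Request:
step_arm(
  rows=[
    {"dx":0,"dy":0,"dz":0.03,"roll":-8.6,"hand":-1},
    {"dx":0,"dy":0,"dz":0.02,"roll":0,"hand":-1},
    {"dx":0,"dy":0,"dz":0,"roll":0,"hand":-1},
    {"dx":0,"dy":0,"dz":0,"roll":0,"hand":-1},
  ],
)

```text
time_s: 26.45
tcp_pos: [0.4726, 0.1287, 0.0817]
eef_rot: [0.054, 0.999, 0.0, 0.001]
ft_force: [1.0, -0.5, -0.6]
opening: 0.0171
```

```bash
python3 - <<'E'
from h import *
delta([.4717,.1288,.05],83.6); c=cam('wrist'); save(c,'w9',box=(150,100,410,290),s=3)
E
```

```text
t 26.45 tcp [0.4726 0.1287 0.0817] yawY 83.8 q [ 0.1288 -0.025  -0.2726  1.3213 -0.      0.237 ] F [ 0.9893 -0.526  -0.5596] open 0.0171
tool d [0.0009 0.     0.0317]
roll 0.2
```

View pics/w9.png

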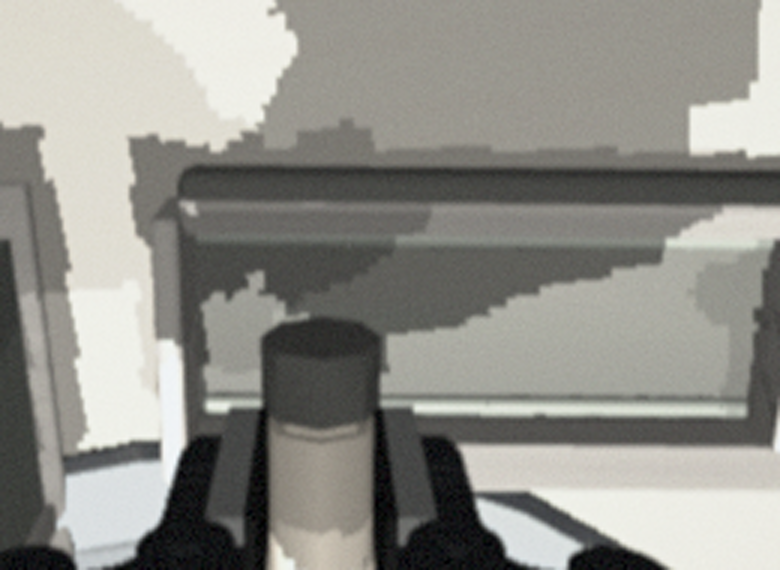

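Picture: vial held level, cap end at crop (322,337), channel inner wall lines at rows ≈ 205–243 and 400–415.

```bash
python3 - <<'E'
from h import *
s,Rm=st(); c=cam('wrist')
f=lambda u,v:(150+u/3,100+v/3)
e=atz(c,f(322,337),.0846); print('end offset tool',Rm.T@(e-s['tcp_pos']))
for v in (318,352): print('top/bot edge',Rm.T@(atz(c,f(322,v),.0846+(.009 if v==318 else -.009))-s['tcp_pos']))
for n,b,z in [('lipN out',(430,168),.034),('inn',(430,203),.034),('flN',(430,243),.014),('flS',(600,398),.014),('flS2',(600,412),.014),('lipS',(600,487),.034)]:
    p=atz(c,f(*b),z); print(n,p,'off axis',(p[0]-(0.484+.112*(p[1]-.239)))*.994)
E
```

```text
t 26.5 tcp [0.4728 0.1287 0.082 ] yawY 83.81 q [ 0.1288 -0.0252 -0.2722  1.3212  0.      0.2369] F [ 0.1278 -0.2249 -0.195 ] open 0.0171
end offset tool [ 0.0228  0.0013 -0.0027]
top/bot edge [ 0.0294  0.0012 -0.0117]
top/bot edge [0.0165 0.0013 0.0064]
lipN out [0.435 0.157 0.034] off axis -0.039603518015333364
inn [0.4424 0.1565 0.034 ] off axis -0.03213470293693303
flN [0.457  0.1577 0.014 ] off axis -0.01779616313988965
flS [0.5017 0.197  0.014 ] off axis 0.02223153867485245
flS2 [0.5055 0.1969 0.014 ] off axis 0.02607498214741299
lipS [0.5144 0.1909 0.034 ] off axis 0.03557975443111615
```

Request:
step_arm(
  rows=[
    {"dx":0.0027,"dy":0,"dz":0.02,"roll":0.2,"hand":-1},
    {"dx":0,"dy":0,"dz":0.015,"roll":0,"hand":-1},
    {"dx":0,"dy":0,"dz":0.01,"roll":0,"hand":-1},
    {"dx":0,"dy":0,"dz":0.006,"roll":0,"hand":-1},
    {"dx":0,"dy":0,"dz":0.006,"roll":0,"hand":-1},
    {"dx":0,"dy":0,"dz":0.004,"roll":0,"hand":-1},
    {"dx":0,"dy":0,"dz":0,"roll":0,"hand":-1},
  ],
)

```text
time_s: 27.42
tcp_pos: [0.4706, 0.1288, 0.02]
eef_rot: [0.056, 0.998, 0.0, 0.002]
ft_force: [4.2, -1.2, -0.3]
opening: 0.0174
```

Request:
step_arm(
  rows=[
    {"dx":-0.001,"dy":0,"dz":0.001,"roll":0,"hand":-1},
    {"dx":0,"dy":0,"dz":0,"roll":0,"hand":-0.45},
    {"dx":0,"dy":0,"dz":0,"roll":0,"hand":-0.45},
    {"dx":0,"dy":0,"dz":0,"roll":0,"hand":-0.45},
    {"dx":0,"dy":0,"dz":-0.02,"roll":0,"hand":-0.45},
    {"dx":0,"dy":0,"dz":-0.05,"roll":0,"hand":-0.45},
    {"dx":0,"dy":0,"dz":-0.05,"roll":0,"hand":-0.4},
    {"dx":0,"dy":0,"dz":0,"roll":0,"hand":-0.3},
  ],
)

```text
time_s: 28.42
tcp_pos: [0.4732, 0.1293, 0.1435]
eef_rot: [0.056, 0.998, 0.001, 0.005]
ft_force: [-0.3, 0.4, -0.5]
opening: 0.03
```

```bash
python3 - <<'E'
from h import *
delta([.4706,-.0269,.2],-4.9); c=cam('wrist'); save(c,'w10',s=1.5)
for t in ['vial0_mid']:
    for r in bot.spot_in('wrist',t)[:6]: print(t,np.round(r['pixel']),round(r['score'],2),atz(c,r['pixel'],0.023))
E
```

```text
t 28.43 tcp [0.4732 0.1293 0.1435] yawY 83.61 q [ 0.1298 -0.0539 -0.1767  1.4388  0.0001  0.2413] F [-0.3058  0.4445 -0.4798] open 0.03
tool d [-0.0153 -0.1553 -0.0567]
roll 88.5
vial0_mid [257. 187.] 0.82 [0.475  0.1305 0.023 ]
vial0_mid [111. 209.] 0.35 [ 0.4811 -0.0033  0.023 ]
```

View pics/w10.png

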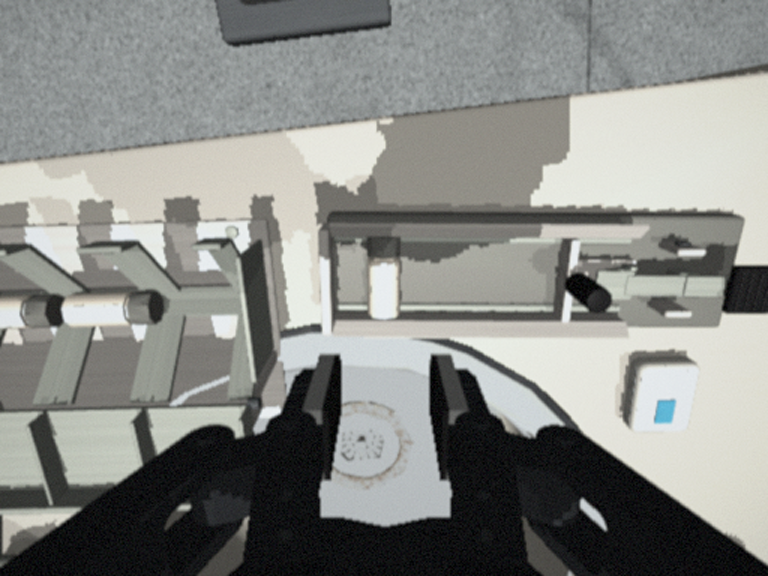

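Picture: vial 1 lies flat in the channel at (384,285). The next trough vial spans (65–162, 306); checking whether it was shifted.

```bash
python3 - <<'E'
from h import *
c=cam('wrist')
f=lambda u,v:(u/1.5,v/1.5)
for p in [(162,307),(65,310),(62,310),(18,310)]: print(p,atz(c,f(*p),.0347))
for t in ['vial0_mid']:
    for r in bot.masks_of('wrist',t)[:4]:
        ys,xs=np.nonzero(r['mask']); print(round(r['score'],2),xs.min(),xs.max(),ys.min(),ys.max())
for p in [(384,240),(384,320)]: print(atz(c,f(*p),.023))
E
```

```text
(162, 307) [0.4678 0.0033 0.0347]
(65, 310) [ 0.4633 -0.0517  0.0347]
(62, 310) [ 0.4631 -0.0534  0.0347]
(18, 310) [ 0.4603 -0.0781  0.0347]
0.58 246 267 163 218
[0.446  0.1322 0.023 ]
[0.4943 0.1267 0.023 ]
```

Request:
step_arm(
  rows=[
    {"dx":-0.005,"dy":-0.0514,"dz":0,"roll":0,"hand":-0.2},
    {"dx":-0.005,"dy":-0.0514,"dz":0,"roll":0,"hand":-0.2},
    {"dx":-0.005,"dy":-0.0513,"dz":0,"roll":0,"hand":-0.2},
    {"dx":0,"dy":0,"dz":0,"roll":10,"hand":-0.2},
    {"dx":0,"dy":0,"dz":0,"roll":10,"hand":-0.2},
    {"dx":0,"dy":0,"dz":0,"roll":10,"hand":-0.2},
    {"dx":0,"dy":0,"dz":0,"roll":10,"hand":-0.2},
    {"dx":0,"dy":0,"dz":0,"roll":10,"hand":-0.2},
    {"dx":0,"dy":0,"dz":0,"roll":10,"hand":-0.2},
    {"dx":0,"dy":0,"dz":0,"roll":10,"hand":-0.2},
    {"dx":0,"dy":0,"dz":0,"roll":10,"hand":-0.2},
    {"dx":0,"dy":0,"dz":0,"roll":8.5,"hand":-0.2},
  ],
)

```text
time_s: 30.12
tcp_pos: [0.4662, -0.0257, 0.1361]
eef_rot: [0.738, 0.674, -0.001, -0.002]
ft_force: [0.2, -0.5, 0.5]
opening: 0.034
```

```bash
python3 - <<'E'
from h import *
delta([.471,-.0255,.029],-4.9); c=cam('wrist')
for t in ['vial0_mid','vial1_mid']:
    for r in bot.masks_of('wrist',t)[:5]:
        ys,xs=np.nonzero(r['mask']); print(round(r['score'],2),xs.min(),xs.max(),ys.min(),ys.max(),atz(c,r['pixel'],.0347))
E
```

```text
t 30.12 tcp [ 0.4662 -0.0257  0.1361] yawY -5.18 q [-0.1989 -0.0988 -0.2337  1.4404  0.      1.4623] F [ 0.1867 -0.4807  0.5479] open 0.034
tool d [0.0006 0.0052 0.1071]
roll -0.3
0.84 251 275 163 224 [ 0.4731 -0.0256  0.0347]
```

Request:
step_arm(
  rows=[
    {"dx":0,"dy":0.0055,"dz":0.03,"roll":-0.3,"hand":-0.2},
    {"dx":0,"dy":0,"dz":0.03,"roll":0,"hand":-0.2},
    {"dx":0,"dy":0,"dz":0.025,"roll":0,"hand":-0.2},
    {"dx":0,"dy":0,"dz":0.014,"roll":0,"hand":-0.2},
    {"dx":0,"dy":0,"dz":0.007,"roll":0,"hand":-0.2},
    {"dx":0,"dy":0,"dz":0,"roll":0,"hand":-0.2},
    {"dx":0,"dy":0,"dz":0,"roll":0,"hand":-1},
    {"dx":0,"dy":0,"dz":0,"roll":0,"hand":-1},
    {"dx":0,"dy":0,"dz":0,"roll":0,"hand":-1},
    {"dx":0,"dy":0,"dz":0,"roll":0,"hand":-1},
  ],
)

```text
time_s: 31.52
tcp_pos: [0.4711, -0.0264, 0.0336]
eef_rot: [0.735, 0.678, -0.002, -0.001]
ft_force: [-5.6, 0.5, 5.4]
opening: 0.0162
```

Request:
step_arm(
  rows=[
    {"dx":0,"dy":-0.001,"dz":0,"roll":0,"hand":-0.3},
    {"dx":0,"dy":0,"dz":0,"roll":0,"hand":-0.3},
    {"dx":0,"dy":0,"dz":0.003,"roll":0,"hand":-0.3},
    {"dx":0,"dy":0,"dz":0,"roll":0,"hand":-0.3},
    {"dx":0,"dy":0,"dz":0,"roll":0,"hand":-1},
    {"dx":0,"dy":0,"dz":0,"roll":0,"hand":-1},
    {"dx":0,"dy":0,"dz":0,"roll":0,"hand":-1},
    {"dx":0,"dy":0,"dz":0,"roll":0,"hand":-1},
  ],
)

```text
time_s: 32.52
tcp_pos: [0.4712, -0.0263, 0.0295]
eef_rot: [0.735, 0.678, -0.001, -0.001]
ft_force: [-4.7, 0.2, 4.2]
opening: 0.0166
```

Request:
step_arm(
  rows=[
    {"dx":0,"dy":0,"dz":-0.04,"roll":0,"hand":-1},
    {"dx":0,"dy":0,"dz":-0.05,"roll":0,"hand":-1},
    {"dx":0.0477,"dy":-0.0027,"dz":-0.02,"roll":0,"hand":-1},
    {"dx":0.0477,"dy":-0.0027,"dz":0,"roll":0,"hand":-1},
    {"dx":0.0477,"dy":-0.0027,"dz":0,"roll":0,"hand":-1},
    {"dx":0.0477,"dy":-0.0027,"dz":0,"roll":0,"hand":-1},
    {"dx":0,"dy":0,"dz":0,"roll":-10,"hand":-1},
    {"dx":0,"dy":0,"dz":0,"roll":-10,"hand":-1},
    {"dx":0,"dy":0,"dz":0,"roll":-10,"hand":-1},
    {"dx":0,"dy":0,"dz":0,"roll":-10,"hand":-1},
    {"dx":0,"dy":0,"dz":0,"roll":-10,"hand":-1},
    {"dx":0,"dy":0,"dz":0,"roll":-10,"hand":-1},
  ],
)

```text
time_s: 34.02
tcp_pos: [0.4779, 0.165, 0.1394]
eef_rot: [0.295, 0.956, 0.001, 0.001]
ft_force: [-0.2, -0.1, -0.1]
opening: 0.0165
```

Request:
step_arm(
  rows=[
    {"dx":0,"dy":0,"dz":0,"roll":-10,"hand":-1},
    {"dx":0,"dy":0,"dz":0.02,"roll":-10,"hand":-1},
    {"dx":0,"dy":0,"dz":0.03,"roll":-8.6,"hand":-1},
    {"dx":0,"dy":0,"dz":0.02,"roll":0,"hand":-1},
    {"dx":0,"dy":0,"dz":0,"roll":0,"hand":-1},
  ],
)

```text
time_s: 34.65
tcp_pos: [0.4757, 0.1645, 0.0673]
eef_rot: [0.052, 0.999, -0.0, -0.001]
ft_force: [-0.2, -0.6, -0.2]
opening: 0.0163
```

```bash
python3 - <<'E'
from h import *
delta([.477,.1646,.018],83.6); c=cam('wrist')
s=bot.sense();Rm=R.from_quat(s['eef_rot']).as_matrix()
for t in ['vial0_mid','vial1_mid']:
  for r in bot.masks_of('wrist',t)[:4]:
    ys,xs=np.nonzero(r['mask']); print(round(r['score'],2),xs.min(),xs.max(),ys.min(),ys.max(),'end',(Rm.T@(atz(c,(np.median(xs[ys<ys.min()+4]),ys.min()),s['tcp_pos'][2]+.0142)-s['tcp_pos'])))
E
```

```text
t 34.65 tcp [0.4757 0.1645 0.0673] yawY 84.0 q [ 0.1994  0.0238 -0.253   1.2969  0.0003  0.3041] F [-0.161  -0.5724 -0.1558] open 0.0163
tool d [-0.0014  0.0003  0.0493]
roll 0.4
0.98 185 218 185 259 end [ 0.0414 -0.0235 -0.0142]
0.88 237 275 207 310 end [ 0.0314  0.0003 -0.0142]
```

Request:
step_arm(
  rows=[
    {"dx":-0.0014,"dy":0,"dz":0.02,"roll":0.4,"hand":-1},
    {"dx":0,"dy":0,"dz":0.012,"roll":0,"hand":-1},
    {"dx":0,"dy":0,"dz":0.008,"roll":0,"hand":-1},
    {"dx":0,"dy":0,"dz":0.005,"roll":0,"hand":-1},
    {"dx":0,"dy":0,"dz":0.003,"roll":0,"hand":-1},
    {"dx":0,"dy":0,"dz":0,"roll":0,"hand":-1},
    {"dx":0,"dy":0,"dz":0,"roll":0,"hand":-1},
  ],
)

```text
time_s: 35.67
tcp_pos: [0.4784, 0.1645, 0.0219]
eef_rot: [0.056, 0.998, 0.0, 0.0]
ft_force: [0.4, -1.2, -0.2]
opening: 0.0164
```

Request:
step_arm(
  rows=[
    {"dx":0,"dy":-0.002,"dz":0.002,"roll":0,"hand":-1},
    {"dx":0,"dy":-0.003,"dz":0,"roll":0,"hand":-1},
    {"dx":0,"dy":-0.003,"dz":0,"roll":0,"hand":-1},
    {"dx":0,"dy":-0.003,"dz":0,"roll":0,"hand":-1},
    {"dx":0,"dy":-0.003,"dz":0,"roll":0,"hand":-1},
    {"dx":0,"dy":-0.003,"dz":0,"roll":0,"hand":-1},
    {"dx":0,"dy":-0.002,"dz":0,"roll":0,"hand":-1},
    {"dx":0,"dy":0,"dz":0,"roll":0,"hand":-1},
  ],
)

```text
time_s: 36.67
tcp_pos: [0.4768, 0.1495, 0.023]
eef_rot: [0.055, 0.998, 0.005, 0.001]
ft_force: [-5.8, 9.9, 14.8]
opening: 0.0166
```

```bash
python3 - <<'E'
from h import *
st(); c=cam('wrist'); save(c,'w11',box=(150,150,410,340),s=3)
E
```

```text
t 36.67 tcp [0.4768 0.1495 0.023 ] yawY 83.72 q [ 0.164   0.0384 -0.3294  1.1993  0.0089  0.2736] F [-5.7859  9.8669 14.7551] open 0.0166
```

View pics/w11.png

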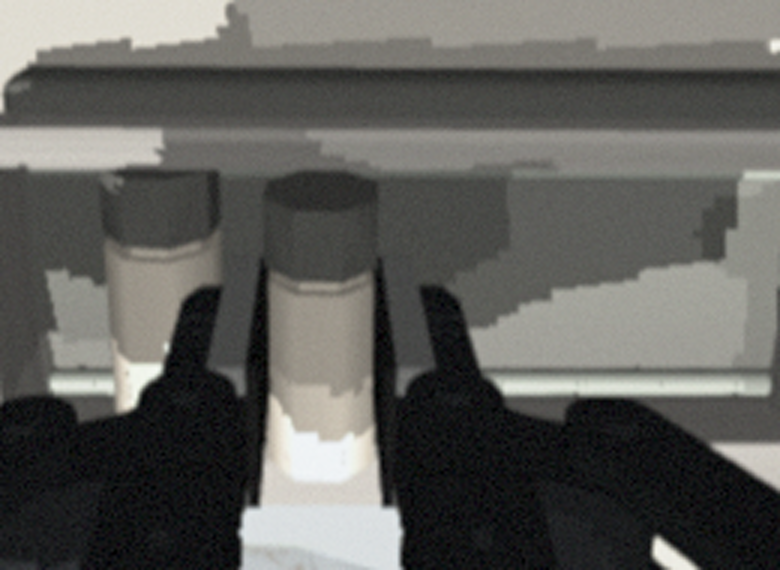

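Picture: vial 1 flat (105–220), about 9 mm from the stop, finger wedge touching it; vial gap only ≈ 8 mm, so no more pushing is needed. Back off a little, lower and release here.

Request:
step_arm(
  rows=[
    {"dx":0,"dy":0.006,"dz":0,"roll":0,"hand":-1},
    {"dx":0,"dy":0,"dz":0,"roll":0,"hand":-1},
    {"dx":0,"dy":0,"dz":0.002,"roll":0,"hand":-1},
    {"dx":0,"dy":0,"dz":0,"roll":0,"hand":-1},
  ],
)

```text
time_s: 37.22
tcp_pos: [0.4774, 0.1536, 0.0208]
eef_rot: [0.055, 0.998, 0.002, 0.001]
ft_force: [-5.3, 5.9, 13.5]
opening: 0.0168
```

Request:
step_arm(
  rows=[
    {"dx":0.001,"dy":0.002,"dz":0,"roll":0,"hand":-1},
    {"dx":0.001,"dy":0,"dz":0,"roll":0,"hand":-1},
    {"dx":0.001,"dy":0,"dz":0,"roll":0,"hand":-1},
    {"dx":0,"dy":0,"dz":0,"roll":0,"hand":-1},
  ],
)

```text
time_s: 37.72
tcp_pos: [0.4774, 0.1551, 0.0203]
eef_rot: [0.055, 0.998, 0.002, 0.004]
ft_force: [2.0, 4.1, 6.3]
opening: 0.0168
```

Request:
step_arm(
  rows=[
    {"dx":-0.001,"dy":0.001,"dz":-0.001,"roll":0,"hand":-1},
    {"dx":0,"dy":0,"dz":0,"roll":0,"hand":-0.45},
    {"dx":0,"dy":0,"dz":0,"roll":0,"hand":-0.45},
    {"dx":0,"dy":0,"dz":0,"roll":0,"hand":-0.45},
    {"dx":0,"dy":0,"dz":-0.02,"roll":0,"hand":-0.45},
    {"dx":0,"dy":0,"dz":-0.05,"roll":0,"hand":-0.45},
    {"dx":0,"dy":0,"dz":-0.05,"roll":0,"hand":-0.4},
    {"dx":0,"dy":0,"dz":0,"roll":0,"hand":-0.3},
  ],
)

```text
time_s: 38.72
tcp_pos: [0.478, 0.1547, 0.1431]
eef_rot: [0.056, 0.998, 0.0, 0.004]
ft_force: [0.5, 0.1, -0.1]
opening: 0.03
```

```bash
python3 - <<'E'
from h import *
st(); c=cam('wrist'); save(c,'w12',box=(20,90,430,300),s=1.9)
for t in ['vial0_mid','vial1_mid']:
  for r in bot.masks_of('wrist',t)[:4]:
    ys,xs=np.nonzero(r['mask']); print(round(r['score'],2),xs.min(),xs.max(),ys.min(),ys.max(),atz(c,r['pixel'],.023))
E
```

```text
t 38.73 tcp [0.478  0.1547 0.1431] yawY 83.59 q [ 0.1802 -0.0215 -0.1462  1.438  -0.0011  0.2921] F [ 0.5085  0.0724 -0.1015] open 0.03
0.95 210 232 156 210 [0.4712 0.1243 0.023 ]
0.83 248 269 156 213 [0.4776 0.1576 0.023 ]
```

View pics/w12.png

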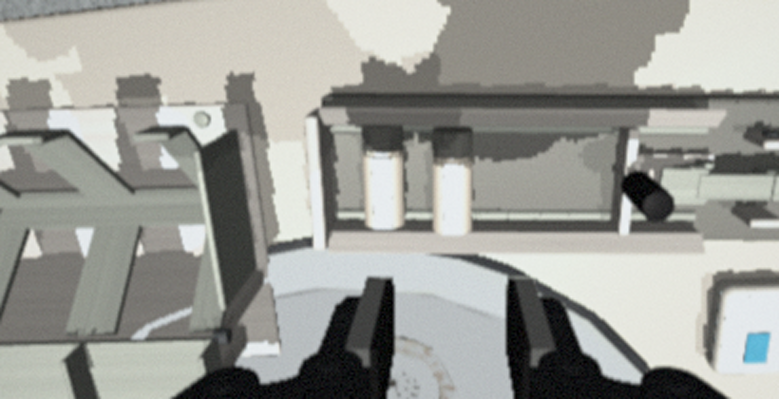

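Picture: two vials in the channel; vial 2's far (sink-side) end looks slightly high/long, row 235 vs 227. I'll press-test it with shut fingers.

Request:
step_arm(
  rows=[
    {"dx":-0.009,"dy":0.001,"dz":0.02,"roll":0,"hand":-1},
    {"dx":0,"dy":0,"dz":0.03,"roll":0,"hand":-1},
    {"dx":0,"dy":0,"dz":0.03,"roll":0,"hand":-1},
    {"dx":0,"dy":0,"dz":0.02,"roll":0,"hand":-1},
    {"dx":0,"dy":0,"dz":0.003,"roll":0,"hand":-1},
    {"dx":0,"dy":0,"dz":0,"roll":0,"hand":-1},
    {"dx":0,"dy":0,"dz":0,"roll":0,"hand":-1},
  ],
)

```text
time_s: 39.75
tcp_pos: [0.4839, 0.1546, 0.0352]
eef_rot: [0.056, 0.998, -0.0, -0.0]
ft_force: [0.5, -0.5, 0.0]
opening: -0.0003
```

Request:
step_arm(
  rows=[
    {"dx":0,"dy":0,"dz":0.002,"roll":0,"hand":-1},
    {"dx":0,"dy":0,"dz":0.001,"roll":0,"hand":-1},
    {"dx":0,"dy":0,"dz":0.001,"roll":0,"hand":-1},
    {"dx":0,"dy":0,"dz":0,"roll":0,"hand":-1},
  ],
)

```text
time_s: 40.25
tcp_pos: [0.4843, 0.1548, 0.0321]
eef_rot: [0.056, 0.998, 0.0, 0.0]
ft_force: [-1.0, 0.5, 3.6]
opening: -0.0002
```

Contact at z ≈ 0.0325, so vial 2 is flat (top expected 0.032). On to vial 3.

Request:
step_arm(
  rows=[
    {"dx":0,"dy":0,"dz":-0.05,"roll":0,"hand":-1},
    {"dx":0,"dy":0,"dz":-0.055,"roll":0,"hand":-0.2},
    {"dx":-0.0025,"dy":-0.0583,"dz":0,"roll":0,"hand":-0.2},
    {"dx":-0.0025,"dy":-0.0583,"dz":0,"roll":0,"hand":-0.2},
    {"dx":-0.0025,"dy":-0.0583,"dz":0,"roll":0,"hand":-0.2},
    {"dx":-0.0025,"dy":-0.0583,"dz":0,"roll":0,"hand":-0.2},
    {"dx":0,"dy":0,"dz":0,"roll":10,"hand":-0.2},
    {"dx":0,"dy":0,"dz":0,"roll":10,"hand":-0.2},
    {"dx":0,"dy":0,"dz":0,"roll":10,"hand":-0.2},
    {"dx":0,"dy":0,"dz":0,"roll":10,"hand":-0.2},
    {"dx":0,"dy":0,"dz":0,"roll":10,"hand":-0.2},
    {"dx":0,"dy":0,"dz":0,"roll":10,"hand":-0.2},
  ],
)

```text
time_s: 41.75
tcp_pos: [0.4681, -0.0781, 0.1362]
eef_rot: [0.55, 0.835, -0.0, -0.0]
ft_force: [0.5, -0.1, 0.1]
opening: 0.0337
```

Request:
step_arm(
  rows=[
    {"dx":0,"dy":0,"dz":0,"roll":10,"hand":-0.2},
    {"dx":0,"dy":0,"dz":0,"roll":10,"hand":-0.2},
    {"dx":0,"dy":0,"dz":0,"roll":8.5,"hand":-0.2},
    {"dx":0,"dy":0,"dz":0,"roll":0,"hand":-0.2},
  ],
)

```text
time_s: 42.25
tcp_pos: [0.4681, -0.0781, 0.1363]
eef_rot: [0.736, 0.677, -0.0, -0.0]
ft_force: [-0.1, -0.4, -0.4]
opening: 0.034
```

```bash
python3 - <<'E'
from h import *
delta([.468,-.079,.029],-4.9); c=cam('wrist')
for t in ['vial0_mid','vial1_mid']:
  for r in bot.masks_of('wrist',t)[:4]:
    ys,xs=np.nonzero(r['mask']); print(round(r['score'],2),xs.min(),xs.max(),ys.min(),ys.max(),atz(c,r['pixel'],.0347))
E
```

```text
t 42.25 tcp [ 0.4681 -0.0781  0.1363] yawY -4.8 q [-0.3068 -0.0837 -0.2194  1.4352 -0.      1.3477] F [-0.0531 -0.3905 -0.4233] open 0.034
tool d [-0.0009  0.      0.1073]
roll 0.1
```

```bash
python3 - <<'E'
from h import *
c=cam('wrist')
for t in ['vial0_mid','vial1_mid','vial2_mid','vial3_mid','trough','feed_tray']:
    for r in bot.spot_in('wrist',t)[:5]: print(t,np.round(r['pixel']),round(r['score'],2),atz(c,r['pixel'],.0347))
t=cam('top')
for r in bot.spot_in('top','vial0_mid')[:6]: print('top',np.round(r['pixel']),round(r['score'],2),atz(t,r['pixel'],.0347))
# brightness profile along the fold, from y=0 to -0.16
ys=np.arange(.02,-.165,-.004)
P=[[.4684+.085*(y+.0533),y,.0437] for y in ys]
for y,p in zip(ys,proj(c,P)):
    u,v=np.round(p).astype(int)
    if 0<=u<512 and 0<=v<384: print(round(y,3),u,v,c['img'][v,u-4:u+5].mean(0).round())
E
```

```text
vial1_mid [372. 137.] 0.53 [ 0.5623 -0.0397  0.0347]
vial2_mid [251. 203.] 0.75 [ 0.462  -0.0864  0.0347]
vial2_mid [255. 104.] 0.69 [ 0.4722 -0.0067  0.0347]
vial3_mid [256. 254.] 0.65 [ 0.4624 -0.1341  0.0347]
vial3_mid [253. 106.] 0.19 [ 0.4707 -0.0084  0.0347]
trough [485. 268.] 0.3 [ 0.6668 -0.1664  0.0347]
feed_tray [371. 137.] 0.95 [ 0.561  -0.0396  0.0347]
top [181. 218.] 0.58 [0.4792 0.2318 0.0347]
top [217. 224.] 0.45 [0.4635 0.1314 0.0347]
0.02 255 65 [160. 164. 154.]
0.016 255 71 [162. 166. 156.]
0.012 255 77 [161. 165. 156.]
0.008 255 83 [163. 167. 158.]
0.004 255 88 [163. 167. 158.]
0.0 255 94 [163. 168. 159.]
-0.004 255 100 [163. 167. 157.]
-0.008 255 106 [165. 169. 160.]
-0.012 255 111 [166. 170. 160.]
-0.016 255 117 [165. 170. 160.]
-0.02 255 122 [165. 170. 160.]
-0.024 255 128 [165. 170. 160.]
-0.028 255 133 [166. 171. 160.]
-0.032 255 139 [165. 170. 160.]
-0.036 255 144 [155. 159. 150.]
-0.04 255 149 [117. 120. 113.]
-0.044 255 154 [104. 107. 101.]
-0.048 255 160 [105. 108. 102.]
-0.052 255 165 [105. 108. 102.]
-0.056 255 170 [53. 53. 51.]
-0.06 255 175 [87. 88. 84.]
-0.064 255 180 [88. 89. 84.]
-0.068 255 184 [86. 87. 82.]
-0.072 255 189 [165. 158. 147.]
-0.076 255 194 [195. 188. 176.]
-0.08 255 199 [238. 242. 243.]
-0.084 255 204 [238. 242. 244.]
-0.088 255 208 [236. 240. 242.]
-0.092 255 213 [237. 241. 243.]
-0.096 255 217 [237. 241. 239.]
-0.1 255 222 [238. 241. 236.]
-0.104 255 226 [238. 242. 235.]
-0.108 255 231 [ 98. 101.  97.]
-0.112 255 235 [112. 112. 106.]
-0.116 255 240 [125. 125. 120.]
-0.12 255 244 [121. 122. 116.]
-0.124 255 248 [171. 172. 161.]
-0.128 255 252 [238. 241. 236.]
-0.132 255 257 [237. 240. 235.]
-0.136 255 261 [237. 240. 234.]
-0.14 255 265 [237. 240. 234.]
-0.144 255 269 [237. 240. 234.]
-0.148 255 273 [237. 240. 239.]
-0.152 255 277 [237. 240. 242.]
-0.156 255 281 [237. 241. 242.]
-0.16 255 285 [128. 132. 133.]
-0.164 255 289 [69. 72. 67.]
```

Request:
step_arm(
  rows=[
    {"dx":-0.003,"dy":-0.0015,"dz":0.03,"roll":0.1,"hand":-0.2},
    {"dx":0,"dy":0,"dz":0.03,"roll":0,"hand":-0.2},
    {"dx":0,"dy":0,"dz":0.025,"roll":0,"hand":-0.2},
    {"dx":0,"dy":0,"dz":0.014,"roll":0,"hand":-0.2},
    {"dx":0,"dy":0,"dz":0.008,"roll":0,"hand":-0.2},
    {"dx":0,"dy":0,"dz":0,"roll":0,"hand":-0.2},
    {"dx":0,"dy":0,"dz":0,"roll":0,"hand":-1},
    {"dx":0,"dy":0,"dz":0,"roll":0,"hand":-1},
    {"dx":0,"dy":0,"dz":0,"roll":0,"hand":-1},
    {"dx":0,"dy":0,"dz":0,"roll":0,"hand":-1},
  ],
)

```text
time_s: 44.1
tcp_pos: [0.4669, -0.0812, 0.0305]
eef_rot: [0.737, 0.676, 0.0, 0.001]
ft_force: [-2.1, 0.8, 5.0]
opening: 0.0168
```

Request:
step_arm(
  rows=[
    {"dx":0,"dy":0,"dz":-0.04,"roll":0,"hand":-1},
    {"dx":0,"dy":0,"dz":-0.05,"roll":0,"hand":-1},
    {"dx":0.0527,"dy":-0.0023,"dz":-0.02,"roll":0,"hand":-1},
    {"dx":0.0527,"dy":-0.0023,"dz":0,"roll":0,"hand":-1},
    {"dx":0.0527,"dy":-0.0023,"dz":0,"roll":0,"hand":-1},
    {"dx":0.0527,"dy":-0.0023,"dz":0,"roll":0,"hand":-1},
    {"dx":0.0527,"dy":-0.0023,"dz":0,"roll":0,"hand":-1},
    {"dx":0,"dy":0,"dz":0,"roll":-10,"hand":-1},
    {"dx":0,"dy":0,"dz":0,"roll":-10,"hand":-1},
    {"dx":0,"dy":0,"dz":0,"roll":-10,"hand":-1},
    {"dx":0,"dy":0,"dz":0,"roll":-10,"hand":-1},
    {"dx":0,"dy":0,"dz":0,"roll":-10,"hand":-1},
  ],
)

```text
time_s: 45.6
tcp_pos: [0.4781, 0.1827, 0.1391]
eef_rot: [0.38, 0.925, 0.0, 0.0]
ft_force: [0.3, 0.6, -0.5]
opening: 0.0171
```

Request:
step_arm(
  rows=[
    {"dx":0,"dy":0,"dz":0,"roll":-10,"hand":-1},
    {"dx":0,"dy":0,"dz":0,"roll":-10,"hand":-1},
    {"dx":0,"dy":0,"dz":0.02,"roll":-10,"hand":-1},
    {"dx":0,"dy":0,"dz":0.03,"roll":-8.5,"hand":-1},
    {"dx":0,"dy":0,"dz":0.02,"roll":0,"hand":-1},
    {"dx":0,"dy":0,"dz":0,"roll":0,"hand":-1},
  ],
)

```text
time_s: 46.35
tcp_pos: [0.4761, 0.1821, 0.0671]
eef_rot: [0.057, 0.998, -0.001, -0.002]
ft_force: [-1.6, -0.2, -0.1]
opening: 0.0167
```

```bash
python3 - <<'E'
from h import *
delta([.4778,.1825,.019],83.6); c=cam('wrist')
s=bot.sense();Rm=R.from_quat(s['eef_rot']).as_matrix()
for t in ['vial0_mid','vial1_mid','vial2_mid']:
  for r in bot.masks_of('wrist',t)[:4]:
    ys,xs=np.nonzero(r['mask']); print(round(r['score'],2),xs.min(),xs.max(),ys.min(),ys.max(),'end',(Rm.T@(atz(c,(np.median(xs[ys<ys.min()+4]),ys.min()),s['tcp_pos'][2]+.0142)-s['tcp_pos'])),atz(c,r['pixel'],.028))
E
```

```text
t 46.35 tcp [0.4761 0.1821 0.0671] yawY 83.5 q [ 0.2337  0.0421 -0.2347  1.2984  0.0001  0.3471] F [-1.5622 -0.1808 -0.1061] open 0.0167
tool d [-0.0019  0.0006  0.0481]
roll -0.1
0.8 150 185 189 261 end [ 0.0398 -0.0394 -0.0141] [0.4725 0.1266 0.028 ]
0.44 104 511 163 279 end [ 0.0511  0.0108 -0.0141] [0.4776 0.2362 0.028 ]
0.61 202 232 189 260 end [ 0.0398 -0.0166 -0.0141] [0.4705 0.1582 0.028 ]
0.88 237 276 211 313 end [ 0.0296 -0.0002 -0.0142] [0.5042 0.1783 0.028 ]
```

Request:
step_arm(
  rows=[
    {"dx":-0.0015,"dy":0,"dz":0.02,"roll":0,"hand":-1},
    {"dx":0,"dy":0,"dz":0.012,"roll":0,"hand":-1},
    {"dx":0,"dy":0,"dz":0.008,"roll":0,"hand":-1},
    {"dx":0,"dy":0,"dz":0.005,"roll":0,"hand":-1},
    {"dx":0,"dy":0,"dz":0.002,"roll":0,"hand":-1},
    {"dx":0,"dy":0,"dz":0,"roll":0,"hand":-1},
    {"dx":0,"dy":0,"dz":0,"roll":0,"hand":-1},
  ],
)

```text
time_s: 47.42
tcp_pos: [0.4787, 0.1826, 0.025]
eef_rot: [0.056, 0.998, 0.0, -0.0]
ft_force: [-7.1, -1.3, 10.4]
opening: 0.017
```

Request:
step_arm(
  rows=[
    {"dx":0.0015,"dy":0,"dz":-0.001,"roll":0,"hand":-1},
    {"dx":0.001,"dy":0,"dz":0,"roll":0,"hand":-1},
    {"dx":0,"dy":0,"dz":0,"roll":0,"hand":-1},
  ],
)

```text
time_s: 47.8
tcp_pos: [0.477, 0.1827, 0.0235]
eef_rot: [0.057, 0.998, 0.0, 0.0]
ft_force: [0.0, -0.1, 0.1]
opening: 0.0169
```

Request:
step_arm(
  rows=[
    {"dx":0,"dy":0,"dz":0.002,"roll":0,"hand":-1},
    {"dx":0,"dy":0,"dz":0.0015,"roll":0,"hand":-1},
    {"dx":0,"dy":0,"dz":0,"roll":0,"hand":-1},
  ],
)

```text
time_s: 48.18
tcp_pos: [0.4774, 0.185, 0.0223]
eef_rot: [0.056, 0.998, 0.003, 0.001]
ft_force: [-3.7, 5.2, 11.0]
opening: 0.017
```

Request:
step_arm(
  rows=[
    {"dx":0,"dy":0.002,"dz":-0.002,"roll":0,"hand":-1},
    {"dx":0.0005,"dy":0.002,"dz":0,"roll":0,"hand":-1},
    {"dx":0,"dy":0,"dz":0.002,"roll":0,"hand":-1},
    {"dx":0,"dy":0,"dz":0.001,"roll":0,"hand":-1},
    {"dx":0,"dy":0,"dz":0,"roll":0,"hand":-1},
  ],
)

```text
time_s: 48.8
tcp_pos: [0.4768, 0.1867, 0.0195]
eef_rot: [0.057, 0.998, 0.0, -0.0]
ft_force: [-2.2, -1.2, 4.9]
opening: 0.0168
```

Request:
step_arm(
  rows=[
    {"dx":0,"dy":-0.003,"dz":-0.0015,"roll":0,"hand":-1},
    {"dx":0,"dy":-0.003,"dz":0,"roll":0,"hand":-1},
    {"dx":0,"dy":-0.003,"dz":0,"roll":0,"hand":-1},
    {"dx":0,"dy":-0.003,"dz":0,"roll":0,"hand":-1},
    {"dx":0,"dy":-0.003,"dz":0,"roll":0,"hand":-1},
    {"dx":0,"dy":0,"dz":0,"roll":0,"hand":-1},
  ],
)

```text
time_s: 49.55
tcp_pos: [0.4744, 0.1719, 0.0203]
eef_rot: [0.057, 0.998, 0.0, -0.001]
ft_force: [-3.0, 4.1, 1.7]
opening: 0.017
```

Request:
step_arm(
  rows=[
    {"dx":0.0005,"dy":0.003,"dz":0,"roll":0,"hand":-1},
    {"dx":0,"dy":0,"dz":0.0015,"roll":0,"hand":-1},
    {"dx":0,"dy":0,"dz":0,"roll":0,"hand":-1},
    {"dx":0,"dy":0,"dz":0,"roll":0,"hand":-0.45},
    {"dx":0,"dy":0,"dz":0,"roll":0,"hand":-0.45},
    {"dx":0,"dy":0,"dz":0,"roll":0,"hand":-0.45},
    {"dx":0,"dy":0,"dz":-0.02,"roll":0,"hand":-0.45},
    {"dx":0,"dy":0,"dz":-0.05,"roll":0,"hand":-0.45},
    {"dx":0,"dy":0,"dz":-0.05,"roll":0,"hand":-0.45},
    {"dx":0,"dy":0,"dz":0,"roll":0,"hand":-0.3},
  ],
)

```text
time_s: 50.8
tcp_pos: [0.4785, 0.1755, 0.1444]
eef_rot: [0.057, 0.998, 0.001, 0.005]
ft_force: [0.5, 1.2, -0.7]
opening: 0.0303
```

```bash
python3 - <<'E'
from h import *
st(); c=cam('wrist'); save(c,'w13',box=(150,100,410,290),s=3)
for t in ['vial0_mid','vial1_mid','vial2_mid']:
  for r in bot.masks_of('wrist',t)[:4]:
    ys,xs=np.nonzero(r['mask']); print(round(r['score'],2),xs.min(),xs.max(),ys.min(),ys.max(),atz(c,r['pixel'],.023))
E
```

```text
t 50.8 tcp [0.4785 0.1755 0.1444] yawY 83.51 q [ 0.22   -0.0053 -0.1276  1.4381 -0.0003  0.3334] F [ 0.5021  1.1992 -0.7023] open 0.0303
0.64 173 210 159 212 [0.4744 0.1207 0.023 ]
0.36 342 460 176 208 [0.499  0.3149 0.023 ]
0.68 195 234 159 213 [0.4737 0.1439 0.023 ]
0.67 243 264 159 215 [0.4824 0.1716 0.023 ]
```

View pics/w13.png

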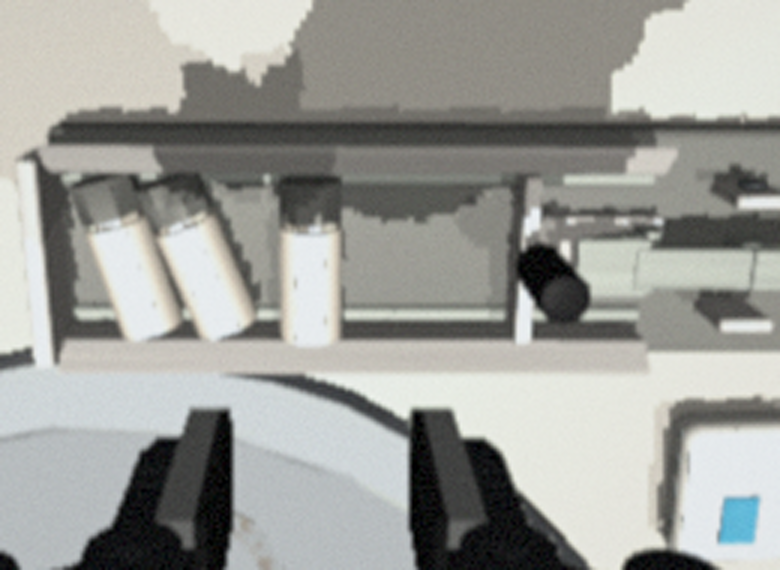

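Picture: vial 3 straight, but vials 1 and 2 have yawed ~20° (cap ends toward the stop). I'll push from behind vial 3 with shut fingers on the sink-side half, to square them up and gain space.

Request:
step_arm(
  rows=[
    {"dx":-0.009,"dy":0.0277,"dz":0.02,"roll":0,"hand":-1},
    {"dx":0,"dy":0,"dz":0.04,"roll":0,"hand":-1},
    {"dx":0,"dy":0,"dz":0.03,"roll":0,"hand":-1},
    {"dx":0,"dy":0,"dz":0.02,"roll":0,"hand":-1},
    {"dx":0,"dy":0,"dz":0.008,"roll":0,"hand":-1},
    {"dx":0,"dy":0,"dz":0.006,"roll":0,"hand":-1},
    {"dx":0,"dy":0,"dz":0,"roll":0,"hand":-1},
  ],
)

```text
time_s: 51.88
tcp_pos: [0.4861, 0.1995, 0.0145]
eef_rot: [0.057, 0.998, -0.002, -0.001]
ft_force: [-1.6, -4.6, -1.7]
opening: -0.0003
```

Request:
step_arm(
  rows=[
    {"dx":-0.001,"dy":-0.001,"dz":-0.003,"roll":0,"hand":-1},
    {"dx":-0.002,"dy":-0.002,"dz":0,"roll":0,"hand":-1},
    {"dx":0,"dy":-0.002,"dz":0,"roll":0,"hand":-1},
    {"dx":0,"dy":0,"dz":0,"roll":0,"hand":-1},
  ],
)

```text
time_s: 52.38
tcp_pos: [0.4897, 0.196, 0.0183]
eef_rot: [0.057, 0.998, 0.0, 0.0]
ft_force: [0.2, -0.0, 0.5]
opening: 0.0001
```

Free now; push forward gently.

Request:
step_arm(
  rows=[
    {"dx":0,"dy":-0.002,"dz":0,"roll":0,"hand":-1},
    {"dx":0,"dy":-0.002,"dz":0,"roll":0,"hand":-1},
    {"dx":0,"dy":-0.002,"dz":0,"roll":0,"hand":-1},
    {"dx":0,"dy":-0.002,"dz":0,"roll":0,"hand":-1},
    {"dx":0,"dy":-0.002,"dz":0,"roll":0,"hand":-1},
    {"dx":0,"dy":-0.002,"dz":0,"roll":0,"hand":-1},
    {"dx":0,"dy":-0.002,"dz":0,"roll":0,"hand":-1},
    {"dx":0,"dy":0,"dz":0,"roll":0,"hand":-1},
  ],
)

```text
time_s: 53.38
tcp_pos: [0.4878, 0.1819, 0.018]
eef_rot: [0.057, 0.998, -0.0, -0.0]
ft_force: [-0.9, 0.1, -0.7]
opening: 0.0
```

Request:
step_arm(
  rows=[
    {"dx":0,"dy":-0.002,"dz":0,"roll":0,"hand":-1},
    {"dx":0,"dy":-0.002,"dz":0,"roll":0,"hand":-1},
    {"dx":0,"dy":-0.002,"dz":0,"roll":0,"hand":-1},
    {"dx":0,"dy":-0.002,"dz":0,"roll":0,"hand":-1},
    {"dx":0,"dy":-0.002,"dz":0,"roll":0,"hand":-1},
    {"dx":0,"dy":-0.002,"dz":0,"roll":0,"hand":-1},
    {"dx":0,"dy":0,"dz":0,"roll":0,"hand":-1},
  ],
)

```text
time_s: 54.25
tcp_pos: [0.4864, 0.1699, 0.018]
eef_rot: [0.057, 0.998, -0.0, -0.0]
ft_force: [-0.4, 2.0, -0.3]
opening: -0.0001
```

```bash
python3 - <<'E'
from h import *
st(); c=cam('wrist'); save(c,'w14',box=(110,130,370,320),s=2.5)
E
```

```text
t 54.25 tcp [0.4864 0.1699 0.018 ] yawY 83.49 q [ 0.206   0.0875 -0.2883  1.1951 -0.0004  0.3196] F [-0.4337  2.0161 -0.3367] open -0.0001
```

View pics/w14.png

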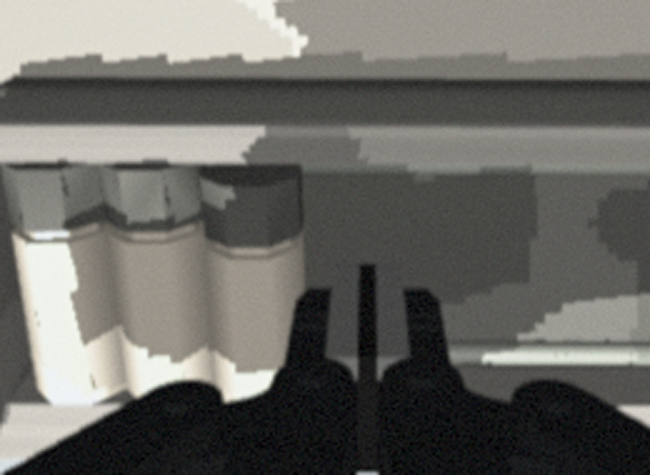

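Picture: the three vials are nearly square and closed up (edges at 10, 105, 205, 303). Now vial 4.

Request:
step_arm(
  rows=[
    {"dx":0,"dy":0.006,"dz":0,"roll":0,"hand":-1},
    {"dx":0,"dy":0,"dz":-0.05,"roll":0,"hand":-1},
    {"dx":0,"dy":0,"dz":-0.06,"roll":0,"hand":-0.2},
    {"dx":-0.0016,"dy":-0.0517,"dz":-0.01,"roll":0,"hand":-0.2},
    {"dx":-0.0016,"dy":-0.0517,"dz":0,"roll":0,"hand":-0.2},
    {"dx":-0.0016,"dy":-0.0517,"dz":0,"roll":0,"hand":-0.2},
    {"dx":-0.0016,"dy":-0.0517,"dz":0,"roll":0,"hand":-0.2},
    {"dx":-0.0016,"dy":-0.0517,"dz":0,"roll":0,"hand":-0.2},
    {"dx":-0.0016,"dy":-0.0517,"dz":0,"roll":0,"hand":-0.2},
    {"dx":0,"dy":0,"dz":0,"roll":10,"hand":-0.2},
    {"dx":0,"dy":0,"dz":0,"roll":10,"hand":-0.2},
    {"dx":0,"dy":0,"dz":0,"roll":10,"hand":-0.2},
  ],
)

```text
time_s: 55.8
tcp_pos: [0.4617, -0.1335, 0.138]
eef_rot: [0.316, 0.949, -0.0, 0.0]
ft_force: [0.2, -0.8, 0.3]
opening: 0.0345
```

Request:
step_arm(
  rows=[
    {"dx":0,"dy":0,"dz":0,"roll":10,"hand":-0.2},
    {"dx":0,"dy":0,"dz":0,"roll":10,"hand":-0.2},
    {"dx":0,"dy":0,"dz":0,"roll":10,"hand":-0.2},
    {"dx":0,"dy":0,"dz":0,"roll":10,"hand":-0.2},
    {"dx":0,"dy":0,"dz":0,"roll":10,"hand":-0.2},
    {"dx":0,"dy":0,"dz":0,"roll":8.4,"hand":-0.2},
    {"dx":0,"dy":0,"dz":0,"roll":0,"hand":-0.2},
  ],
)

```text
time_s: 56.68
tcp_pos: [0.4618, -0.1331, 0.138]
eef_rot: [0.736, 0.677, -0.0, 0.0]
ft_force: [0.1, 0.1, 0.3]
opening: 0.0341
```

```bash
python3 - <<'E'
from h import *
delta([.4625,-.1345,.029],-4.9); c=cam('wrist')
for r in bot.masks_of('wrist','vial3_mid')[:4]:
    ys,xs=np.nonzero(r['mask']); print(round(r['score'],2),xs.min(),xs.max(),ys.min(),ys.max(),atz(c,r['pixel'],.0347))
ys=np.arange(-.09,-.175,-.004)
P=[[.4684+.085*(y+.0533),y,.0437] for y in ys]
for y,p in zip(ys,proj(c,P)):
    u,v=np.round(p).astype(int); print(round(y,3),c['img'][v,u-4:u+5].mean().round(),end=' | ')
E
```

```text
t 56.67 tcp [ 0.4618 -0.1331  0.138 ] yawY -4.78 q [-0.4201 -0.0684 -0.2016  1.4375 -0.0003  1.2342] F [0.1118 0.0797 0.3202] open 0.0341
tool d [-0.0013  0.0008  0.109 ]
roll 0.1
0.66 246 269 165 226 [ 0.4637 -0.1377  0.0347]
-0.09 157.0 | -0.094 139.0 | -0.098 100.0 | -0.102 100.0 | -0.106 97.0 | -0.11 51.0 | -0.114 84.0 | -0.118 82.0 | -0.122 110.0 | -0.126 169.0 | -0.13 179.0 | -0.134 239.0 | -0.138 238.0 | -0.142 238.0 | -0.146 238.0 | -0.15 237.0 | -0.154 235.0 | -0.158 235.0 | -0.162 60.0 | -0.166 59.0 | -0.17 67.0 | -0.174 198.0 |
```

Request:
step_arm(
  rows=[
    {"dx":-0.002,"dy":0.0008,"dz":0.03,"roll":0,"hand":-0.2},
    {"dx":0,"dy":0,"dz":0.03,"roll":0,"hand":-0.2},
    {"dx":0,"dy":0,"dz":0.026,"roll":0,"hand":-0.2},
    {"dx":0,"dy":0,"dz":0.014,"roll":0,"hand":-0.2},
    {"dx":0,"dy":0,"dz":0.009,"roll":0,"hand":-0.2},
    {"dx":0,"dy":0,"dz":0,"roll":0,"hand":-0.2},
    {"dx":0,"dy":0,"dz":0,"roll":0,"hand":-1},
    {"dx":0,"dy":0,"dz":0,"roll":0,"hand":-1},
    {"dx":0,"dy":0,"dz":0,"roll":0,"hand":-1},
    {"dx":0,"dy":0,"dz":0,"roll":0,"hand":-1},
  ],
)

```text
time_s: 58.02
tcp_pos: [0.4623, -0.1355, 0.0301]
eef_rot: [0.737, 0.676, -0.0, 0.0]
ft_force: [-4.4, 0.8, 6.4]
opening: 0.0171
```

Request:
step_arm(
  rows=[
    {"dx":0,"dy":0,"dz":-0.04,"roll":0,"hand":-1},
    {"dx":0,"dy":0,"dz":-0.05,"roll":0,"hand":-1},
    {"dx":0.0553,"dy":-0.0018,"dz":-0.02,"roll":0,"hand":-1},
    {"dx":0.0553,"dy":-0.0018,"dz":0,"roll":0,"hand":-1},
    {"dx":0.0553,"dy":-0.0018,"dz":0,"roll":0,"hand":-1},
    {"dx":0.0553,"dy":-0.0018,"dz":0,"roll":0,"hand":-1},
    {"dx":0.0553,"dy":-0.0018,"dz":0,"roll":0,"hand":-1},
    {"dx":0.0553,"dy":-0.0018,"dz":0,"roll":0,"hand":-1},
    {"dx":0,"dy":0,"dz":0,"roll":-10,"hand":-1},
    {"dx":0,"dy":0,"dz":0,"roll":-10,"hand":-1},
    {"dx":0,"dy":0,"dz":0,"roll":-10,"hand":-1},
    {"dx":0,"dy":0,"dz":0,"roll":-10,"hand":-1},
  ],
)

```text
time_s: 59.52
tcp_pos: [0.4805, 0.1968, 0.1391]
eef_rot: [0.458, 0.889, 0.001, 0.0]
ft_force: [0.7, -0.4, -0.5]
opening: 0.0173
```

Request:
step_arm(
  rows=[
    {"dx":0,"dy":0,"dz":0,"roll":-10,"hand":-1},
    {"dx":0,"dy":0,"dz":0,"roll":-10,"hand":-1},
    {"dx":0,"dy":0,"dz":0,"roll":-10,"hand":-1},
    {"dx":0,"dy":0,"dz":0.02,"roll":-10,"hand":-1},
    {"dx":0,"dy":0,"dz":0.03,"roll":-8.5,"hand":-1},
    {"dx":0,"dy":0,"dz":0.02,"roll":0,"hand":-1},
    {"dx":0,"dy":0,"dz":0,"roll":0,"hand":-1},
  ],
)

```text
time_s: 60.4
tcp_pos: [0.4785, 0.1961, 0.067]
eef_rot: [0.056, 0.998, -0.0, -0.002]
ft_force: [0.2, -0.9, -0.3]
opening: 0.0174
```

```bash
python3 - <<'E'
from h import *
delta([.4795,.196,.019],83.6); c=cam('wrist')
s=bot.sense();Rm=R.from_quat(s['eef_rot']).as_matrix()
for t in ['vial0_mid','vial1_mid','vial2_mid','vial3_mid']:
  for r in bot.masks_of('wrist',t)[:4]:
    ys,xs=np.nonzero(r['mask']); print(round(r['score'],2),xs.min(),xs.max(),ys.min(),ys.max(),'end',(Rm.T@(atz(c,(np.median(xs[ys<ys.min()+4]),ys.min()),s['tcp_pos'][2]+.0142)-s['tcp_pos'])),atz(c,r['pixel'],.028))
E
```

```text
t 60.4 tcp [0.4785 0.1961 0.067 ] yawY 83.61 q [ 0.2589  0.0599 -0.2165  1.2978  0.0005  0.3705] F [ 0.1522 -0.9275 -0.2705] open 0.0174
tool d [-0.0012  0.      0.048 ]
roll 0.0
0.72 109 145 187 260 end [ 0.0406 -0.0565 -0.0142] [0.4695 0.1151 0.028 ]
0.71 138 172 188 260 end [ 0.0401 -0.0441 -0.0142] [0.4703 0.1334 0.028 ]
0.52 0 24 340 379 end [-0.0403 -0.1218 -0.0142] [0.5654 0.0023 0.028 ]
0.9 168 201 188 263 end [ 0.0401 -0.0307 -0.0142] [0.4757 0.1499 0.028 ]
0.71 236 277 206 311 end [ 0.0319  0.0003 -0.0142] [0.5028 0.1961 0.028 ]
```

Request:
step_arm(
  rows=[
    {"dx":-0.0005,"dy":0,"dz":0.02,"roll":0,"hand":-1},
    {"dx":0,"dy":0,"dz":0.012,"roll":0,"hand":-1},
    {"dx":0,"dy":0,"dz":0.007,"roll":0,"hand":-1},
    {"dx":0,"dy":0,"dz":0.004,"roll":0,"hand":-1},
    {"dx":0,"dy":0,"dz":0,"roll":0,"hand":-1},
    {"dx":0,"dy":0,"dz":0,"roll":0,"hand":-1},
  ],
)

```text
time_s: 61.4
tcp_pos: [0.4807, 0.1963, 0.0265]
eef_rot: [0.056, 0.998, 0.0, 0.0]
ft_force: [-0.2, -0.3, -0.9]
opening: 0.0171
```

Free in the channel; lowering on.

Request:
step_arm(
  rows=[
    {"dx":0,"dy":0,"dz":0.003,"roll":0,"hand":-1},
    {"dx":0,"dy":0,"dz":0.002,"roll":0,"hand":-1},
    {"dx":0,"dy":0,"dz":0.002,"roll":0,"hand":-1},
    {"dx":0,"dy":0,"dz":0.001,"roll":0,"hand":-1},
    {"dx":0,"dy":0,"dz":0,"roll":0,"hand":-1},
  ],
)

```text
time_s: 62.02
tcp_pos: [0.4806, 0.1964, 0.0189]
eef_rot: [0.056, 0.998, 0.0, 0.0]
ft_force: [-2.1, -1.2, 5.3]
opening: 0.017
```

Request:
step_arm(
  rows=[
    {"dx":0.0005,"dy":0,"dz":0,"roll":0,"hand":-0.45},
    {"dx":0,"dy":0,"dz":0,"roll":0,"hand":-0.45},
    {"dx":0,"dy":0,"dz":0,"roll":0,"hand":-0.45},
    {"dx":0,"dy":0,"dz":-0.02,"roll":0,"hand":-0.45},
    {"dx":0,"dy":0,"dz":-0.05,"roll":0,"hand":-0.45},
    {"dx":0,"dy":0,"dz":-0.05,"roll":0,"hand":-0.45},
    {"dx":0,"dy":0.03,"dz":0,"roll":0,"hand":-1},
    {"dx":0,"dy":0,"dz":0,"roll":0,"hand":-1},
    {"dx":0,"dy":0,"dz":0,"roll":0,"hand":-1},
  ],
)

```text
time_s: 63.15
tcp_pos: [0.4825, 0.2256, 0.137]
eef_rot: [0.056, 0.998, -0.001, -0.001]
ft_force: [-0.2, -0.1, -0.5]
opening: -0.0002
```

```bash
python3 - <<'E'
from h import *
st(); c=cam('wrist'); save(c,'w15',box=(130,100,470,300),s=2.2)
for t in ['vial0_mid','vial1_mid','vial2_mid','vial3_mid','catch_tab']:
  for r in bot.masks_of('wrist',t)[:2]:
    ys,xs=np.nonzero(r['mask']); print(t,round(r['score'],2),xs.min(),xs.max(),ys.min(),ys.max(),atz(c,r['pixel'],.046 if t=='catch_tab' else .028))
E
```

```text
t 63.15 tcp [0.4825 0.2256 0.137 ] yawY 83.62 q [ 0.3118  0.0695 -0.0656  1.4377 -0.0007  0.4232] F [-0.1628 -0.1408 -0.5473] open -0.0002
vial0_mid 0.72 111 138 163 218 [0.469  0.1144 0.028 ]
vial0_mid 0.34 284 403 182 215 [0.4967 0.3095 0.028 ]
vial1_mid 0.76 133 159 163 218 [0.4729 0.133  0.028 ]
vial1_mid 0.34 90 403 145 232 [0.4816 0.2388 0.028 ]
vial2_mid 0.77 155 182 164 221 [0.4761 0.1494 0.028 ]
vial3_mid 0.66 206 229 162 220 [0.4795 0.195  0.028 ]
catch_tab 0.78 284 403 182 215 [0.4893 0.3042 0.046 ]
```

View pics/w15.png

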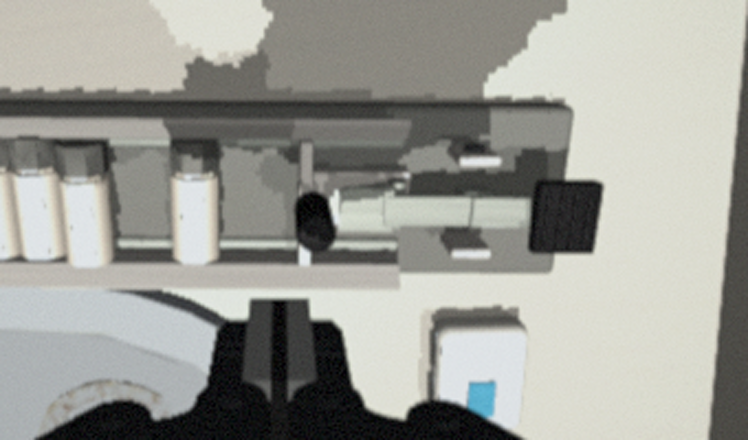

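All four lie crosswise in the channel (last at (196,205)); tab centre at crop (567,216).

```bash
python3 - <<'E'
from h import *
c=cam('wrist'); p=atz(c,(130+567/2.2,100+216/2.2),.046); print(p); delta([p[0],p[1],.05],83.6)
E
```

```text
[0.4965 0.3309 0.046 ]
t 63.5 tcp [0.483  0.2257 0.1377] yawY 83.57 q [ 0.3113  0.0689 -0.0648  1.4376 -0.0001  0.4235] F [ 0.0957 -0.1291 -0.6428] open 0.0002
tool d [-0.0017  0.1061  0.0877]
roll -0.0
```

Request:
step_arm(
  rows=[
    {"dx":-0.001,"dy":0.053,"dz":0,"roll":0,"hand":-1},
    {"dx":-0.001,"dy":0.052,"dz":0,"roll":0,"hand":-1},
    {"dx":0,"dy":0,"dz":0.04,"roll":0,"hand":-1},
    {"dx":0,"dy":0,"dz":0.03,"roll":0,"hand":-1},
    {"dx":0,"dy":0,"dz":0.015,"roll":0,"hand":-1},
    {"dx":0,"dy":0,"dz":0,"roll":0,"hand":-1},
    {"dx":0,"dy":0,"dz":0,"roll":0,"hand":-1},
  ],
)

```text
time_s: 64.38
tcp_pos: [0.4979, 0.3305, 0.0547]
eef_rot: [0.056, 0.998, 0.001, 0.001]
ft_force: [-0.2, 0.1, 0.2]
opening: -0.0001
```

Request:
step_arm(
  rows=[
    {"dx":0,"dy":0,"dz":0.004,"roll":0,"hand":-1},
    {"dx":0,"dy":0,"dz":0.003,"roll":0,"hand":-1},
    {"dx":0,"dy":0,"dz":0.003,"roll":0,"hand":-1},
    {"dx":0,"dy":0,"dz":0.002,"roll":0,"hand":-1},
    {"dx":0,"dy":0,"dz":0.002,"roll":0,"hand":-1},
    {"dx":0,"dy":0,"dz":0.002,"roll":0,"hand":-1},
    {"dx":0,"dy":0,"dz":0,"roll":0,"hand":-1},
    {"dx":0,"dy":0,"dz":0,"roll":0,"hand":-1},
  ],
)

```text
time_s: 65.38
tcp_pos: [0.4981, 0.334, 0.0398]
eef_rot: [0.055, 0.998, 0.004, 0.002]
ft_force: [-0.7, 5.7, 6.5]
opening: 0.0
```

Request:
step_arm(
  rows=[
    {"dx":0,"dy":0,"dz":0.002,"roll":0,"hand":-1},
    {"dx":0,"dy":0,"dz":0.001,"roll":0,"hand":-1},
    {"dx":0,"dy":0,"dz":0,"roll":0,"hand":-1},
    {"dx":0,"dy":0,"dz":0,"roll":0,"hand":-1},
  ],
)

```text
time_s: 65.88
tcp_pos: [0.4983, 0.3351, 0.0372]
eef_rot: [0.055, 0.998, 0.005, 0.002]
ft_force: [-1.2, 6.8, 6.5]
opening: -0.0
```

```bash
python3 - <<'E'
from h import *
st(); c=cam('top'); w=cam('wrist')
for t in ['follower_handle','vial0_mid']:
  for n,cc in (('top',c),('wrist',w)):
    for r in bot.spot_in(n,t)[:3]: print(n,t,np.round(r['pixel']),round(r['score'],2),atz(cc,r['pixel'],.05))
# post darkness at the caught place / closed place
for y in (.239,.18,.176,.172):
    u,v=np.round(proj(w,[[.484+.112*(y-.239),y,.064]])[0]).astype(int); print(y,u,v,w['img'][v,u] if 0<=u<512 and 0<=v<384 else None)
E
```

```text
t 65.88 tcp [0.4983 0.3351 0.0372] yawY 83.73 q [ 0.4764  0.2762 -0.0323  1.254   0.0076  0.5859] F [-1.1684  6.8416  6.5138] open -0.0
top follower_handle [197. 220.] 0.69 [0.4725 0.183  0.05  ]
top follower_handle [285. 223.] 0.23 [ 0.463  -0.0566  0.05  ]
wrist follower_handle [ 21. 237.] 0.72 [0.4714 0.2299 0.05  ]
0.239 28 276 [73 72 72]
0.18 -113 277 None
0.176 -123 277 None
0.172 -132 277 None
```

Request:
step_arm(
  rows=[
    {"dx":0,"dy":0,"dz":0,"roll":0,"hand":-1},
    {"dx":0,"dy":0,"dz":0,"roll":0,"hand":-1},
    {"dx":0,"dy":0,"dz":0,"roll":0,"hand":-1},
    {"dx":0,"dy":0,"dz":0,"roll":0,"hand":-1},
    {"dx":0,"dy":0,"dz":-0.04,"roll":0,"hand":-1},
    {"dx":0,"dy":0,"dz":-0.05,"roll":0,"hand":-1},
    {"dx":0,"dy":-0.055,"dz":-0.02,"roll":0,"hand":-1},
    {"dx":0.02,"dy":-0.055,"dz":0,"roll":0,"hand":-1},
    {"dx":0,"dy":-0.055,"dz":0,"roll":0,"hand":-1},
    {"dx":0,"dy":0,"dz":0,"roll":0,"hand":-1},
    {"dx":0,"dy":0,"dz":0,"roll":0,"hand":-1},
  ],
)

```text
time_s: 67.55
tcp_pos: [0.4589, 0.1686, 0.1442]
eef_rot: [0.056, 0.998, 0.0, 0.0]
ft_force: [-0.1, -0.9, -0.1]
opening: 0.0001
```

```bash
python3 - <<'E'
from h import *
st(); c=cam('wrist'); save(c,'w16',box=(100,100,440,300),s=2.2)
for t in ['vial0_mid','vial1_mid','vial2_mid','vial3_mid','follower_handle']:
  for r in bot.masks_of('wrist',t)[:1]:
    ys,xs=np.nonzero(r['mask']); print(t,round(r['score'],2),xs.min(),xs.max(),ys.min(),ys.max(),atz(c,r['pixel'],.05 if t[0]=='f' else .028))
E
```

```text
t 67.55 tcp [0.4589 0.1686 0.1442] yawY 83.56 q [ 0.2145 -0.0491 -0.1708  1.4482  0.0006  0.3268] F [-0.0692 -0.92   -0.1305] open 0.0001
vial0_mid 0.8 179 201 180 232 [0.4697 0.1096 0.028 ]
vial1_mid 0.89 199 221 180 232 [0.4714 0.1279 0.028 ]
vial2_mid 0.69 179 201 180 232 [0.4718 0.1093 0.028 ]
vial3_mid 0.69 241 260 181 234 [0.4748 0.1636 0.028 ]
follower_handle 0.97 259 309 181 234 [0.4729 0.185  0.05  ]
```

View pics/w16.png

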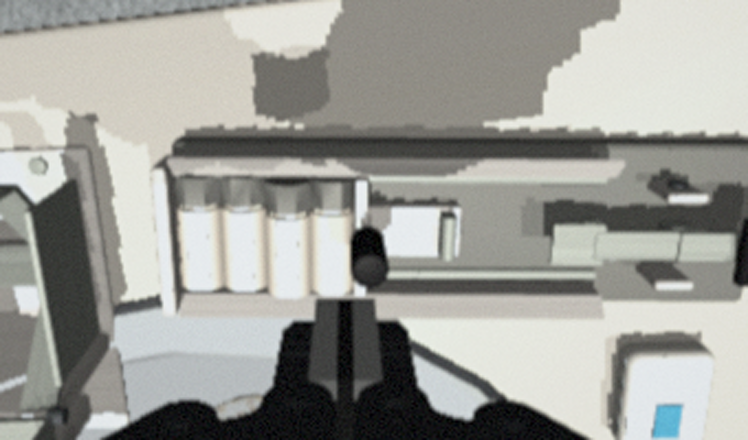

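Picture: the four vials (180–350 px) lie square and closed up between the stop and the follower, and the arm is clear. Handing in.

```bash
python3 -c "
from plant import bot
print(bot.hand_in())"
```

```text
the job is handed in; nothing more can be done
None
```

The job is done and handed in at about 68 s of the 208 s allowed.

- **Tray and trough:** I tipped the tray by its bar, and all four vials dropped into the trough in line along the fold. I then lowered the tray flat and let go.
- **Magazine:** I pulled the follower back until the catch held it, and a push test confirmed the hold. I then laid the four vials crosswise in the channel.
- **Trouble on the way:** While I slid vials 2 and 3 forward, the fingers pushed the vials ahead, and vials 1 and 2 turned about 20°. I squared them up again with the shut fingers before placing the fourth. Vial 2 also looked raised at one end, but a press test found it flat on the floor.
- **Last checks:** After I pressed the tab, the last picture shows the four vials side by side and square between the stop and the follower. Their row measures from about y = 0.110 to 0.164 m, as four 18 mm vials should. The follower post reads 0.185 m against about 0.178 m expected, which I put down to a rough network reading. The arm was clear of everything at the end.
- **Bystanders:** I never moved the arm near the cream tube or the brush. The white box was in its place in the last pictures; I did not re-check the other two.
- **Budget:** I viewed 19 pictures against a budget of 14, which is more than the one or two extra allowed.

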